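# Fit the backup battery in the cold-room monitor

## Task

Get the cold-room temperature monitor ready with its backup battery: press the sprung release tab on the battery cover and slide the cover fully open along its rails, take the tall battery pack from the charger and lay it down in the compartment between the ribs, flat on the floor. Let go of it, then slide the cover fully shut until the tab snaps up again. Leave the slim pack in the charger and do not push about the bottles and other stock on the bench.

Things in the scene. Friction and masses are not known exactly. Their poses are not given: they have to be found in the camera images.
- monitor: Fixed white wedge-shaped console, 196 deep (x) x 230 wide (y) x 149 mm high at the back, 36 at the front; origin: centre of its underside, -x its front. The panel slopes up 30 degrees to the back. Upper half: flat display and keys. Lower half: two rails across it (17 mm high, 96 mm clear between their lips); the cover shuts over the compartment at their -y end, the +y half is blank panel.
- bay_floor (a point): Centre of the compartment floor. Axes: x up the slope, y along the rails the way the cover opens, z out of the panel (30 degrees off vertical). Compartment 94 (x) x 92 (y) mm inside; its floor is 38 mm below the panel surface, 46 mm below the cover. On the floor, ribs 10 mm high frame a place of 44 (x) x 88 (y) mm for the pack, centred here; beside the ribs there is room for fingers.
- battery_cover (a joint): Slide of the light grey battery cover, m: 0 shut, 0.096 fully open, along bay_floor's +y. The cover is 106 mm up the slope x 100 mm along the rails, 4 mm thick, its top 12 mm above the panel surface. Friction 2 to 3 N; it stays where it is left. Shut, it moves only 2 mm unless the tab is down.
- release_tab (a joint): Travel of the dark grey sprung tab with black ridges in the cover, m: 0 up, 0.007 fully down, along bay_floor's -z; 3 N to start, 9 N at the bottom. Shut, its ear sits in a notch of the lower rail's lip; it is free from 0.004 down: keep it down while sliding. Past some 30 mm of sliding the lip itself keeps it down at 0.004. It snaps up by itself when the cover is back within 2 mm of shut.
- tab_pad (a point): Middle of the tab's top surface, moving with tab and cover; axes as bay_floor; 22 mm down the slope from the cover's middle. A pad 40 mm wide (y) between two cross ridges 10 mm high, 6 thick, 36 long: press it with closed fingertips between the ridges and push on a ridge to move the cover. Up the slope it is free for 31 mm, down the slope for 26 mm to the rail lip (5 mm above the pad).
- tall_pack_mid (a point): Centre of the tall battery pack: grey block with a paper wrap, 40 (x) x 84 (y) x 36 mm (z), about 0.26 kg, loose. It lies in one of the charger's two bays (8 mm deep), z up. It goes into the monitor either way round: its y along bay_floor's y, its z along bay_floor's z, its centre then 18 mm above bay_floor.
- slim_pack_mid (a point): Centre of the slim pack for another device, in the other bay of the charger: 28 (x) x 84 (y) x 20 mm, same look but narrower and lower. Leave it.
- charger: Fixed black two-bay charger, 72 (x, -30 to 42) x 208 (y) x 30 mm; origin under its middle. Bays at y = -50 and +50 mm, floor 22 mm above the bench, bays 44 x 88 mm and 8 mm deep.
- syrup_a: Amber bottle with white cap, 54 mm diameter, 118 mm high, loose; origin under it. Bystander.
- syrup_b: Amber bottle like syrup_a. Bystander.
- tub_a: White tablet tub, 47 mm diameter, 80 mm high, loose; origin under it. Bystander.
- tub_b: White tub like tub_a. Bystander.
- carton: Cardboard carton 65 x 50 x 115 mm, loose; origin under it. Bystander.
- label_roll: Roll of labels standing on end, 84 mm diameter, 55 mm high, loose; origin under it. Bystander.
Things that resemble listed ones, but are neither listed nor needed, are in the scene too. What is shaped like the part that bears tall_pack_mid but blue is not meant.

How it is judged:
By the outcome, as a careful person would: the job done as asked, in the order asked, and still so for the second after the job is handed in, with the robot touching nothing.
It also fails if it takes over 58 s, if anything falls off the work surface, if the arm or the gripper's body presses on something with over 40 N, if the wrist force passes 120 N, or if a joint passes its speed limit or range.

## Robot

A 6-joint arm with a two-finger parallel gripper is mounted at the origin on the work surface. World frame = base frame: x ahead of the robot, y to its left, z up, the work surface at z = 0. Lengths are in m, angles in rad, forces in N, time in s.
With the tool pointing down it reaches from about 0.25 to 0.775 m from the base axis. Payload 4 kg.
Tool frame: the origin (TCP) lies at the very end of the fingers, on their centre line; the grasp point (between the pads) lies 19 mm behind it; y points along the fingers, x is the direction in which the jaws open and shut, and the axes are right-handed (so a half turn about y gives the same grasp; the last joint's range is limited). The gripper opens to 94 mm and grips with 3 to 60 N. Pads are 16 mm wide; open, the fingers measure 119 mm over their backs; the gripper's body (75 mm by 177 mm) begins 78 mm behind the grasp point.
Start: joints at [1.242, 0.087, 1.371, -0, 1.684, -0.103], TCP at [0.123, 0.536, 0.206] pointing down, gripper open.
Joint ranges: [-3.1, 3.1], [-0.76, 2.03], [0.27, 2.55], [-1.08, 4.22], [0.17, 2.65], [-2.57, 2.57]. Speed limits (rad/s): [2.79, 2.79, 3.14, 3.14, 3.14, 3.14].

## Interface

Orientations are given as [roll, pitch, yaw] about the fixed x, y, z axes, in that order (R = Rz(yaw) Ry(pitch) Rx(roll)).
In Python, from bench import robot gives the robot as it stands.
- The arm moves only by the shell command python3 -m handwheel 'ROWS' [OPENING]. ROWS is JSON, a list of rows, each an object with "delta_pos": the shift along the tool's x, y, z in mm, a list of three; "yaw": the turn about the tool's y in rad. A call has 1 to 12 rows; each row is the pose to reach, as a shift and turn from the pose commanded when the call began, along the tool's axes at that moment; what a row does not reach only later rows make up. A row lasts 1/10 s, in which the tool goes at most 50 mm and 8.59 degrees, less where a joint would pass 70% of its speed; a pose out of reach is approached as far as the arm can. A call with a gripper value outside its range is refused whole. OPENING is the closure in counts, from 0 (fully open) to 255 (shut), set as the call begins (- or left out, the last holds). The fingers move at their own pace and stop on an object; the grip force is fixed at half the most. Time passes only in rows, so rows that repeat a pose let the fingers close. It gives the time, the measured TCP pose, the force and the opening at its end, in the units of the state.
- robot.get_obs(): the state, without advancing time (a new reading comes with each control period).
- robot.snapshot(name): name is "scene" or "top" or "wrist"; returns a dict with "image" (480x640x3 uint8, red, green, blue), "fx", "fy", "cx", "cy" (pixels), "k1" (the pictures are not rectified: a ray, as slopes to the right and down, at radius r is drawn at 1 + k1 r^2 times it, then the intrinsics apply), "rvec" (rotation vector, rad) and "tvec" (3), from world to camera coordinates, as OpenCV has them. Camera axes: x right, y down, z forward; pixel columns grow to the right and rows downward; lengths in m; the calibration is good to about 2 mm. A picture is of the moment at which its call begins. There is no depth.
- robot.close_job(): hands the job in, once; it reports no verdict.
The state is a dict: "time": time; "joint_positions": joint angles; "qvel": joint speeds; "joint_torque": joint torques, N m; "tool_pos": TCP position; "ee_rot": TCP orientation; "wrist_force": force on the tool from outside, world axes, zero at the start; "wrist_torque": the same for the moment, N m; "width": finger opening in m.
Only numpy, scipy, OpenCV 4.12 (cv2) and the standard library are available. Lean on these libraries where they do the work, as an engineer would, in place of code of your own. Each camera call takes 0.05 s, during which the arm holds its last target.

## Working session

There is one attempt and no reset: what is moved stays moved. The work goes in short steps, Python scripts to look and compute and a shell command to move; the robot and the scene stay as the last step left them, time stands still between calls to the robot, and variables do not carry over. Pictures are saved under pics/ and viewed, and the job is handed in when it is done.

```bash
ls; mkdir -p pics; python3 - <<'E'
from bench import robot
import cv2,numpy as np
print(robot.get_obs())
for n in ["scene","top","wrist"]:
    s=robot.snapshot(n); cv2.imwrite(f"pics/{n}0.png",s["image"][:,:,::-1])
    print(n,{k:np.round(v,4) for k,v in s.items() if k!="image"})
E
```

```text
pics
{'time': 0.0, 'joint_positions': array([ 1.24190400e+00,  8.79389200e-02,  1.37223432e+00, -1.87787929e-05,
        1.68357850e+00, -1.03126420e-01]), 'qvel': array([-5.95789491e-05, -6.84525281e-05,  8.86930398e-04,  8.63109734e-04,
       -2.98626878e-04, -1.42976576e-03]), 'joint_torque': array([ 4.96501216e-04, -3.40166008e+01, -3.02435374e+01,  7.17982161e-02,
        3.27567011e-02, -1.67109365e-04]), 'tool_pos': array([0.12296913, 0.53552397, 0.20432307]), 'ee_rot': array([-1.57059263,  0.00214954,  1.34502855]), 'wrist_force': array([-0.17407923, -0.13514167, -0.32287402]), 'wrist_torque': array([-0.05901584, -0.03446404, -0.02231155]), 'width': 0.09401140642463104}
scene {'fx': np.float64(543.8443), 'fy': np.float64(543.8443), 'cx': np.float64(321.1806), 'cy': np.float64(248.4547), 'k1': np.float64(-0.0098), 'rvec': array([ 1.7298,  2.1431, -0.5913]), 'tvec': array([ 0.134 , -0.4204,  1.6944])}
top {'fx': np.float64(511.6401), 'fy': np.float64(511.6401), 'cx': np.float64(308.748), 'cy': np.float64(240.7808), 'k1': np.float64(-0.0589), 'rvec': array([ 2.1115, -2.133 ,  0.1758]), 'tvec': array([-0.0065,  0.5525,  1.0272])}
wrist {'fx': np.float64(334.7331), 'fy': np.float64(334.7331), 'cx': np.float64(310.91), 'cy': np.float64(236.7963), 'k1': np.float64(0.0052), 'rvec': array([-2.2842, -1.8224, -0.24  ]), 'tvec': array([-0.548 , -0.0282,  0.3915])}
```

View pics/scene0.png

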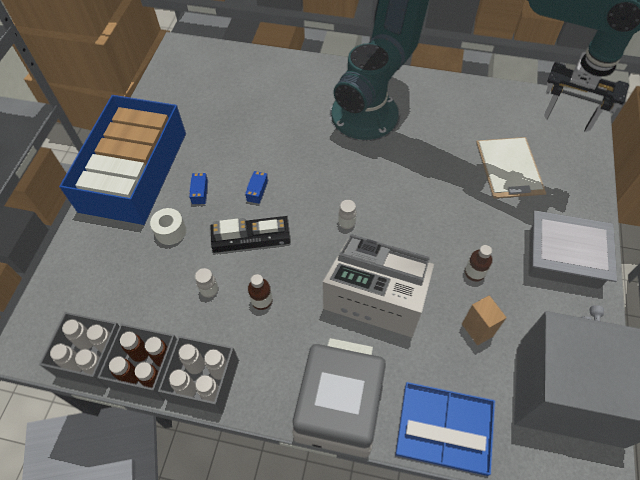

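View pics/top0.png

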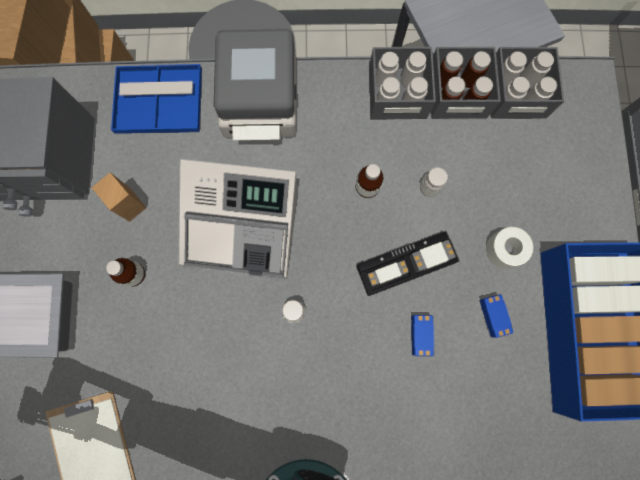

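View pics/wrist0.png

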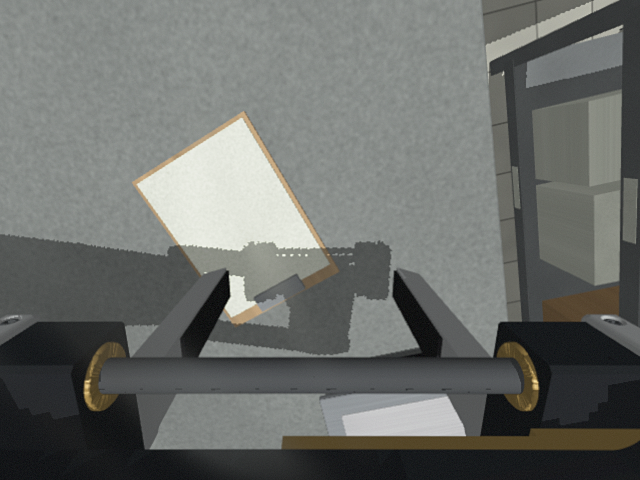

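```bash
cat > h.py <<'E'
from bench import robot
import cv2,numpy as np
from scipy.spatial.transform import Rotation as Ro
def snap(n,save=None):
    s=robot.snapshot(n)
    if save: cv2.imwrite(f"pics/{save}.png",s["image"][:,:,::-1])
    s["K"]=np.array([[s["fx"],0,s["cx"]],[0,s["fy"],s["cy"]],[0,0,1.]])
    s["d"]=np.array([s["k1"],0,0,0,0.]); s["R"]=cv2.Rodrigues(np.array(s["rvec"],float))[0]
    s["tvec"]=np.array(s["tvec"],float); s["rvec"]=np.array(s["rvec"],float)
    return s
def ray(s,uv):
    p=cv2.undistortPoints(np.array(uv,float).reshape(-1,1,2),s["K"],s["d"]).reshape(-1,2)
    d=np.c_[p,np.ones(len(p))]@s["R"]; c=-s["R"].T@s["tvec"]
    return c,d/np.linalg.norm(d,axis=1)[:,None]
def onz(s,uv,z):
    c,d=ray(s,uv); return c+d*((z-c[2])/d[:,2])[:,None]
def proj(s,P):
    return cv2.projectPoints(np.array(P,float).reshape(-1,1,3),s["rvec"],s["tvec"],s["K"],s["d"])[0].reshape(-1,2)
def tri(obs): # list of (s,uv)
    A=np.zeros((3,3));b=np.zeros(3);L=[]
    for s,uv in obs:
        c,d=ray(s,uv);d=d[0];M=np.eye(3)-np.outer(d,d);A+=M;b+=M@c;L.append((M,c))
    X=np.linalg.solve(A,b);return X,[np.linalg.norm(M@(X-c))*1000 for M,c in L]
def crop(img,name,x0,y0,x1,y1,k):
    c=cv2.resize(img[y0:y1,x0:x1],None,fx=k,fy=k,interpolation=cv2.INTER_CUBIC); cv2.imwrite(f"pics/{name}.png",c[:,:,::-1])
E
python3 - <<'E'
from h import *
t=snap("top");s=snap("scene")
crop(t["image"],"t1",170,150,310,285,5);crop(t["image"],"t2",350,225,520,300,4)
crop(s["image"],"s1",310,225,450,345,5)
E
```

```text
(no output)
```

View pics/t1.png

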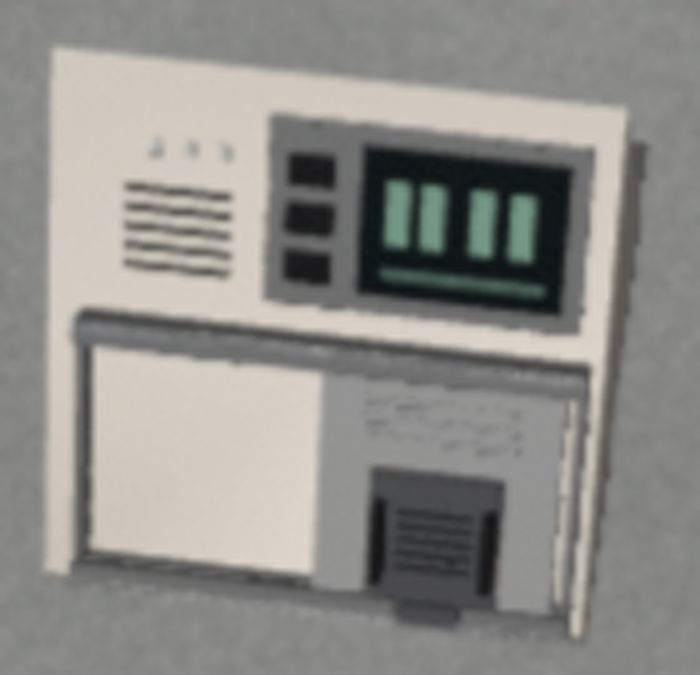

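View pics/t2.png

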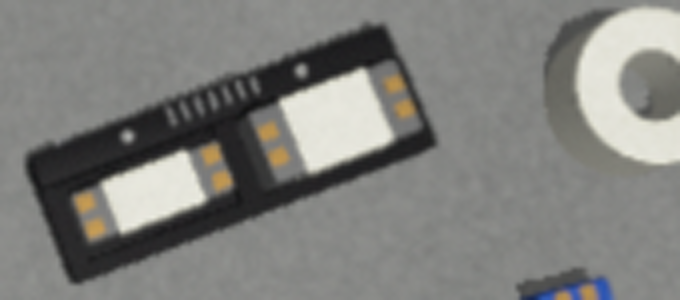

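View pics/s1.png

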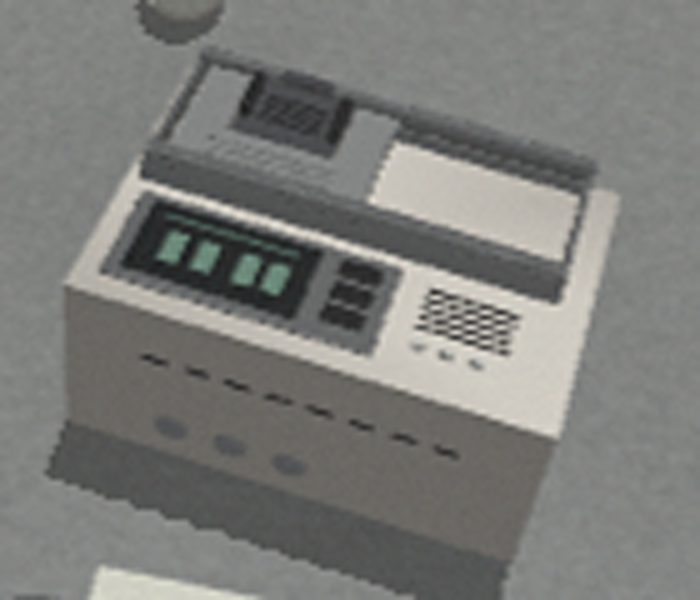

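```bash
python3 - <<'E'
from h import *
t=snap("top");s=snap("scene")
f=lambda pts,x0,y0,k:[(x0+(u+.5)/k-.5,y0+(v+.5)/k-.5) for u,v in pts]
for n,S,pts in [("top",t,f([(52,48),(628,108),(44,574),(582,638)],170,150,5)),("scene",s,f([(558,438),(64,286),(618,192)],310,225,5))]:
    zs=[.149,.149,.036,.036] if n=="top" else [.149,.149,.036]
    for p,z in zip(pts,zs): print(n,np.round(p,1),np.round(onz(S,[p],z)[0],4))
# packs: tall top z .058, charger top .030
print("tall label+ends", np.round(onz(t,f([(245,118),(280,188),(388,60),(420,124)],350,225,4),.058),4))
print("slim", np.round(onz(t,f([(70,198),(95,243),(208,140),(235,188)],350,225,4),.042),4))
print("charger",np.round(onz(t,f([(28,158),(76,282),(382,26),(436,144)],350,225,4),.030),4))
E
```

```text
top [180.  159.2] [0.7015 0.2402 0.149 ]
top [295.2 171.2] [0.6731 0.012  0.149 ]
top [178.4 264.4] [0.5069 0.266  0.036 ]
top [286.  277.2] [0.4774 0.0367 0.036 ]
scene [421.2 312.2] [0.7025 0.2418 0.149 ]
scene [322.4 281.8] [0.6749 0.0143 0.149 ]
scene [433.2 263. ] [0.5077 0.2655 0.036 ]
tall label+ends [[ 0.5203 -0.224   0.058 ]
 [ 0.4835 -0.2405  0.058 ]
 [ 0.55   -0.3002  0.058 ]
 [ 0.516  -0.315   0.058 ]]
slim [[ 0.4814 -0.1335  0.042 ]
 [ 0.4577 -0.1459  0.042 ]
 [ 0.5112 -0.207   0.042 ]
 [ 0.4857 -0.2201  0.042 ]]
charger [[ 0.5044 -0.113   0.03  ]
 [ 0.4384 -0.1366  0.03  ]
 [ 0.5736 -0.3053  0.03  ]
 [ 0.5093 -0.3307  0.03  ]]
```

```bash
cat >> h.py <<'E'
PHI=-0.126; MC=np.array([.590,.1393,0])
RM=Ro.from_euler('z',PHI).as_matrix()
RB=RM@Ro.from_euler('y',-30,degrees=True).as_matrix() # cols: x up slope, y, z out
P0=MC+RM@np.array([-.098,0,.036])  # front panel edge middle
def onpanel(S,uv,off):
    c,d=ray(S,uv);n=RB[:,2];q=P0+n*off
    return c+d*(((q-c)@n)/(d@n))[:,None]
def pc(X): return (np.atleast_2d(X)-P0)@RB   # panel coords: x up slope from front edge, y, z
E
python3 - <<'E'
from h import *
t=snap("top");s=snap("scene")
f=lambda pts,x0,y0,k:[(x0+(u+.5)/k-.5,y0+(v+.5)/k-.5) for u,v in pts]
A=f([(433,547)],170,150,5);B=f([(298,108)],310,225,5)
print(tri([(t,A),(s,B)]),pc(tri([(t,A),(s,B)])[0]))
print(pc(onpanel(t,A,.012)),pc(onpanel(s,B,.012)))
# cover edge left, top view; right
print("cover top pts",np.round(pc(onpanel(t,f([(322,375),(312,588),(560,398),(548,610)],170,150,5),.012)),4))
print("tab top corners",np.round(pc(onpanel(t,f([(372,468),(504,484)],170,150,5),.012)),4))
print("rails: upper lip top",np.round(pc(onpanel(t,f([(80,312),(588,368),(78,340),(585,392)],170,150,5),.017)),4))
print("lower rail",np.round(pc(onpanel(t,f([(72,578),(560,630),(80,552)],170,150,5),.017)),4))
w=snap("wrist"); o=robot.get_obs(); T=Ro.from_euler('xyz',o['ee_rot']).as_matrix()
c=-w["R"].T@w["tvec"]; print("wristcam in tool",T.T@(c-o['tool_pos']),"axes",T.T@w["R"].T)
E
```

```text
(array([0.5119414 , 0.09768538, 0.06767067]), [np.float64(1.4757014937358108), np.float64(1.475701493735823)]) [[ 0.03816994 -0.0510941   0.01453271]]
[[ 0.03760155 -0.05217247  0.012     ]] [[ 0.0327248 -0.0502533  0.012    ]]
cover top pts [[ 0.1068 -0.0026  0.012 ]
 [ 0.0129 -0.0026  0.012 ]
 [ 0.1084 -0.0996  0.012 ]
 [ 0.0154 -0.1017  0.012 ]]
tab top corners [[ 0.0692 -0.025   0.012 ]
 [ 0.0688 -0.0796  0.012 ]]
rails: upper lip top [[ 0.1237  0.0961  0.017 ]
 [ 0.124  -0.1103  0.017 ]
 [ 0.1118  0.0967  0.017 ]
 [ 0.1138 -0.1099  0.017 ]]
lower rail [[ 0.0069  0.0981  0.017 ]
 [ 0.0093 -0.1078  0.017 ]
 [ 0.0191  0.0948  0.017 ]]
wristcam in tool [-0.00076851 -0.17882144  0.07646443] axes [[ 9.99998062e-01  1.69853580e-03 -9.95008139e-04]
 [ 1.40656957e-03 -2.62911193e-01  9.64819012e-01]
 [ 1.37718085e-03 -9.64818542e-01 -2.62913072e-01]]
```

```bash
cat >> h.py <<'E'
BAYX,BAYY=.065,-.0515
def W(x,y,z): return P0+RB@np.array([x,y,z])  # panel coords -> world
def go(tgt,yaw=None):
    """delta_pos mm, yaw from current measured pose to world TCP target / world tool-x yaw"""
    o=robot.get_obs();T=Ro.from_euler('xyz',o['ee_rot']).as_matrix()
    d=T.T@(np.array(tgt)-o['tool_pos'])*1000
    cy=np.arctan2(T[1,0],T[0,0]); r=np.round(d,1).tolist()
    print("delta",r,"yaw",None if yaw is None else round(-((yaw-cy+np.pi)%(2*np.pi)-np.pi),4),"t",o['time'],"tcp",np.round(o['tool_pos'],4),"F",np.round(o['wrist_force'],1),"w",round(o['width'],4))
    return d
E
python3 - <<'E'
from h import *
p=W(.042,BAYY,.012);print(p)
go(p+[0,0,.13],PHI+np.pi/2)
E
```

```text
[0.51643734 0.09670673 0.0673923 ]
delta [-340.1, 8.1, -481.7] yaw -0.0998 t 0.5 tcp [0.1232 0.536  0.2055] F [-0.1  0.3 -0.1] w 0.0938
```

```bash
python3 -m handwheel '[{"delta_pos":[0,-40,0],"yaw":0},{"delta_pos":[-30,-50,-45],"yaw":-0.05},{"delta_pos":[-56,-50,-80],"yaw":-0.1},{"delta_pos":[-85,-50,-120],"yaw":-0.1},{"delta_pos":[-113,-50,-160],"yaw":-0.1},{"delta_pos":[-142,-50,-200],"yaw":-0.1},{"delta_pos":[-170,-50,-240],"yaw":-0.1},{"delta_pos":[-198,-50,-280],"yaw":-0.1},{"delta_pos":[-226,-50,-320],"yaw":-0.1},{"delta_pos":[-255,-50,-360],"yaw":-0.1},{"delta_pos":[-283,-50,-400],"yaw":-0.1},{"delta_pos":[-311,-50,-440],"yaw":-0.1}]' 255
python3 - <<'E'
from h import *
p=W(.042,BAYY,.012)
go(p+[0,0,.13],PHI+np.pi/2)
E
```

```text
time: 1.7
tool_pos: [0.4834, 0.1327, 0.2558]
ee_rot: [-1.572, -0.001, 1.445]
wrist_force: [0.7, 0.5, 1.2]
width: 0.0018
delta [-31.6, 58.4, -37.2] yaw -0.0001 t 1.7 tcp [0.4834 0.1327 0.2558] F [0.7 0.5 1.2] w 0.0018
```

```bash
python3 -m handwheel '[{"delta_pos":[-25,25,-25],"yaw":0},{"delta_pos":[-30,45,-30],"yaw":0},{"delta_pos":[-30,58,-30],"yaw":0},{"delta_pos":[-30,58,-30],"yaw":0}]'
python3 - <<'E'
from h import *
p=W(.042,BAYY,.012)
go(p+[0,0,.13],PHI+np.pi/2)
w=snap("wrist","w1")
E
```

```text
time: 2.1
tool_pos: [0.5069, 0.101, 0.1951]
ee_rot: [-1.566, 0.001, 1.445]
wrist_force: [-0.2, 0.0, -1.0]
width: 0.0003
delta [-3.1, -2.3, -10.0] yaw 0.0001 t 2.1 tcp [0.5069 0.101  0.1951] F [-0.2  0.  -1. ] w 0.0003
```

View pics/w1.png

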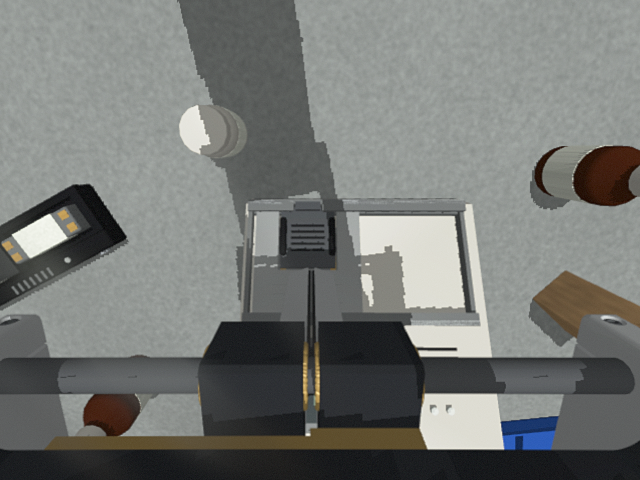

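```bash
python3 - <<'E'
from h import *
w=snap("wrist"); o=robot.get_obs(); T=Ro.from_euler('xyz',o['ee_rot']).as_matrix()
print("tip px",proj(w,[o['tool_pos'],o['tool_pos']-T[:,1]*.019]))
crop(w["image"],"w1c",235,185,375,290,5)
E
```

```text
tip px [[313.06945549 285.06869585]
 [313.23892421 299.74555993]]
```

View pics/w1c.png

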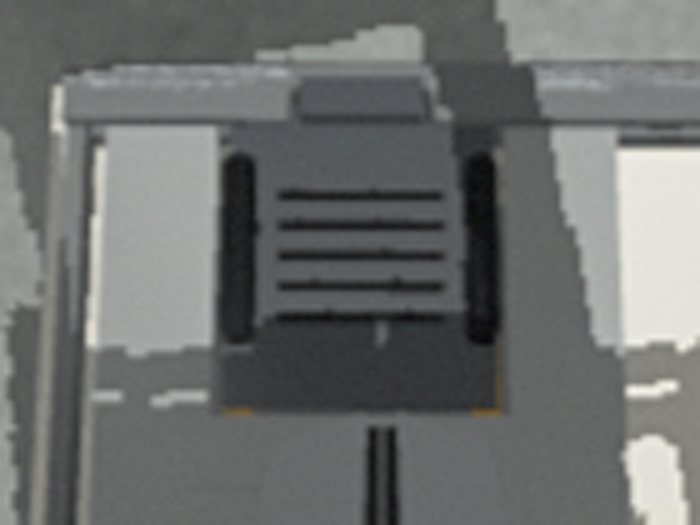

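```bash
python3 - <<'E'
from h import *
im=cv2.imread("pics/wrist0.png")[:,:,::-1]
crop(im,"w0c",120,250,270,370,5)
w=snap("wrist")
f=lambda pts,x0,y0,k:[(x0+(u+.5)/k-.5,y0+(v+.5)/k-.5) for u,v in pts]
g=lambda p,z:np.round(pc(onpanel(w,f(p,235,185,5),z))*1000,1)
print("ridge tops L: ",g([(238,155),(238,340)],.022),"R",g([(482,155),(484,340)],.022))
print("tab corners up",g([(218,412),(502,412)],.012),"down-left slot",g([(220,125)],.012))
print("cover edges",g([(622,345),(88,345),(100,135)],.012))
print("lip lower inner edge",g([(130,122),(560,122)],.017), "outer",g([(100,70),(560,66)],.017))
E
```

```text
ridge tops L:  [[ 23.  -75.7  22. ]
 [ 58.7 -74.8  22. ]] R [[ 22.8 -29.6  22. ]
 [ 58.5 -29.7  22. ]]
tab corners up [[ 70.4 -79.1  12. ]
 [ 70.2 -25.8  12. ]] down-left slot [[ 13.5 -80.3  12. ]]
cover edges [[  57.3   -2.9   12. ]
 [  57.6 -104.1   12. ]
 [  15.6 -103.7   12. ]]
lip lower inner edge [[ 14.7 -97.2  17. ]
 [ 14.4 -14.1  17. ]] outer [[   4.  -103.4   17. ]
 [   2.9  -13.8   17. ]]
```

View pics/w0c.png

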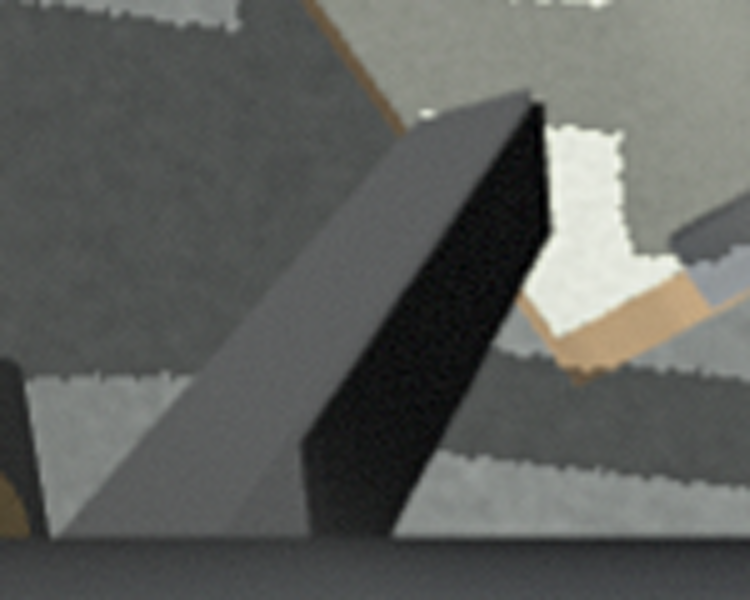

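```bash
sed -i 's/^BAYX,BAYY=.*/BAYX,BAYY=.063,-.0525/' h.py; python3 - <<'E'
from h import *
for z in (.022,.016,.010): go(W(.041,BAYY,z),PHI+np.pi/2)
go(W(.041,BAYY+.096,.010))
E
```

```text
delta [-5.2, 123.3, -2.5] yaw 0.0018 t 2.25 tcp [0.5084 0.1019 0.1989] F [ 0.4 -0.2 -0.2] w 0.0004
delta [-5.2, 128.5, -5.4] yaw 0.0018 t 2.25 tcp [0.5084 0.1019 0.1989] F [ 0.4 -0.2 -0.2] w 0.0004
delta [-5.2, 133.7, -8.4] yaw 0.0018 t 2.25 tcp [0.5084 0.1019 0.1989] F [ 0.4 -0.2 -0.2] w 0.0004
delta [90.8, 133.8, -8.6] yaw None t 2.25 tcp [0.5084 0.1019 0.1989] F [ 0.4 -0.2 -0.2] w 0.0004
```

```bash
python3 -m handwheel '[{"delta_pos":[-5,45,-2],"yaw":0},{"delta_pos":[-5,90,-2],"yaw":0},{"delta_pos":[-5,115,-2],"yaw":0},{"delta_pos":[-5,123,-2],"yaw":0},{"delta_pos":[-5,123,-2],"yaw":0}]'
python3 - <<'E'
from h import *
for z in (.022,.016,.010): go(W(.041,BAYY,z),PHI+np.pi/2)
w=snap("wrist","w2")
crop(w["image"],"w2c",200,240,440,420,3)
E
```

```text
time: 2.75
tool_pos: [0.5096, 0.0964, 0.0748]
ee_rot: [-1.571, -0.0, 1.446]
wrist_force: [-0.1, 0.1, 0.6]
width: 0.0003
delta [0.2, -0.8, -0.9] yaw 0.0014 t 2.75 tcp [0.5096 0.0964 0.0748] F [-0.1  0.1  0.6] w 0.0003
delta [0.2, 4.4, -3.9] yaw 0.0014 t 2.75 tcp [0.5096 0.0964 0.0748] F [-0.1  0.1  0.6] w 0.0003
delta [0.2, 9.6, -6.9] yaw 0.0014 t 2.75 tcp [0.5096 0.0964 0.0748] F [-0.1  0.1  0.6] w 0.0003
```

View pics/w2.png

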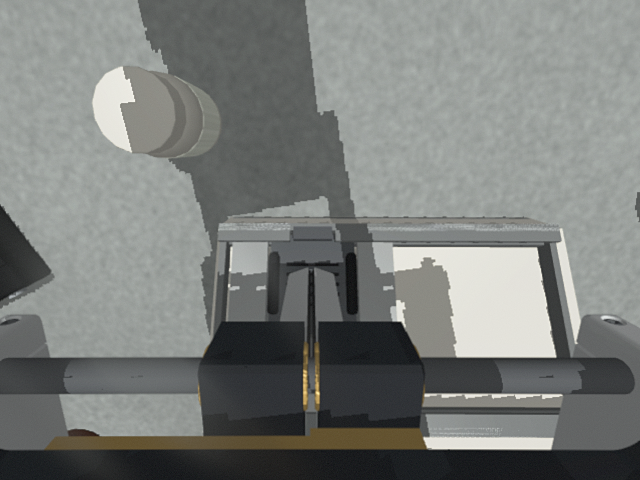

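```bash
python3 -m handwheel '[{"delta_pos":[0,4,-4],"yaw":0},{"delta_pos":[0,7,-5.5],"yaw":0},{"delta_pos":[0,7,-5.5],"yaw":0}]'
python3 - <<'E'
from h import *
go(W(.041,BAYY,.010),PHI+np.pi/2)
E
```

```text
time: 3.1
tool_pos: [0.5176, 0.0954, 0.0699]
ee_rot: [-1.576, -0.002, 1.445]
wrist_force: [1.5, 0.2, 5.5]
width: 0.0005
delta [0.2, 4.8, 1.2] yaw 0.0002 t 3.1 tcp [0.5176 0.0954 0.0699] F [1.5 0.2 5.5] w 0.0005
```

```bash
python3 -m handwheel '[{"delta_pos":[0,3,1],"yaw":0},{"delta_pos":[0,3,1],"yaw":0}]'
python3 - <<'E'
from h import *
go(W(.041,BAYY,.010),PHI+np.pi/2)
E
```

```text
time: 3.3
tool_pos: [0.5168, 0.0954, 0.0675]
ee_rot: [-1.577, -0.002, 1.445]
wrist_force: [0.9, 1.0, 6.7]
width: 0.0008
delta [0.3, 2.3, 0.4] yaw 0.0001 t 3.3 tcp [0.5168 0.0954 0.0675] F [0.9 1.  6.7] w 0.0008
```

```bash
python3 -m handwheel '[{"delta_pos":[0,2,0.5],"yaw":0},{"delta_pos":[4,2,0.5],"yaw":0},{"delta_pos":[8,2,0.5],"yaw":0},{"delta_pos":[12,2,0.5],"yaw":0},{"delta_pos":[16,2,0.5],"yaw":0},{"delta_pos":[20,2,0.5],"yaw":0},{"delta_pos":[20,2,0.5],"yaw":0}]'
python3 - <<'E'
from h import *
go(W(.041,BAYY,.010),PHI+np.pi/2)
t=snap("top"); crop(t["image"],"t3",170,150,310,285,5)
E
```

```text
time: 4.0
tool_pos: [0.5193, 0.1152, 0.0662]
ee_rot: [-1.579, -0.001, 1.445]
wrist_force: [-0.3, -0.6, 8.8]
width: 0.0003
delta [-19.7, 1.0, 0.4] yaw 0.0003 t 4.0 tcp [0.5193 0.1152 0.0662] F [-0.3 -0.6  8.8] w 0.0003
```

View pics/t3.png

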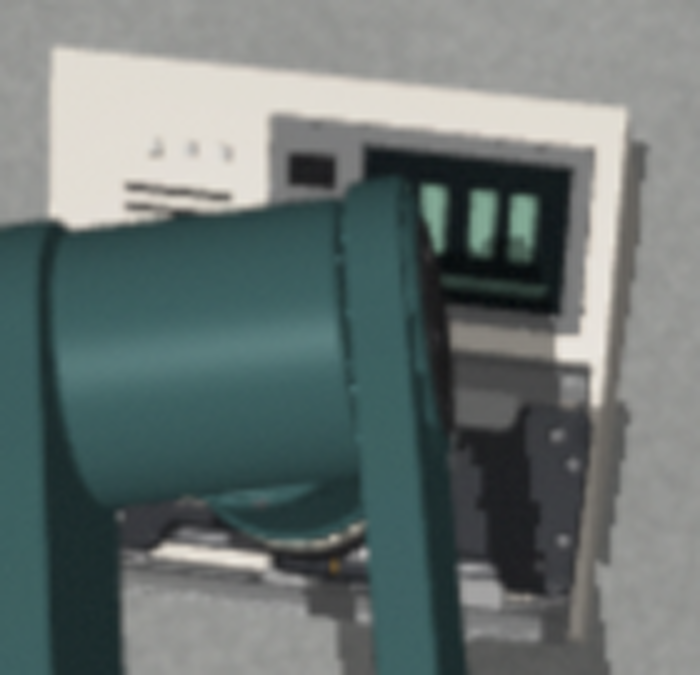

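```bash
python3 -m handwheel '[{"delta_pos":[12,0,0],"yaw":0},{"delta_pos":[24,0,0],"yaw":0},{"delta_pos":[36,0,0],"yaw":0},{"delta_pos":[48,0,0],"yaw":0},{"delta_pos":[60,0,0],"yaw":0},{"delta_pos":[70,0,0],"yaw":0},{"delta_pos":[78,0,0],"yaw":0},{"delta_pos":[83,0,0],"yaw":0},{"delta_pos":[83,0,0],"yaw":0}]'
python3 - <<'E'
from h import *
go(W(.041,BAYY,.010),PHI+np.pi/2)
snap("wrist","w3");
E
```

```text
time: 4.95
tool_pos: [0.5277, 0.1974, 0.065]
ee_rot: [-1.574, 0.0, 1.445]
wrist_force: [-2.4, -0.9, 7.5]
width: 0.0006
delta [-102.3, -0.2, -1.6] yaw 0.0005 t 4.95 tcp [0.5277 0.1974 0.065 ] F [-2.4 -0.9  7.5] w 0.0006
```

View pics/w3.png

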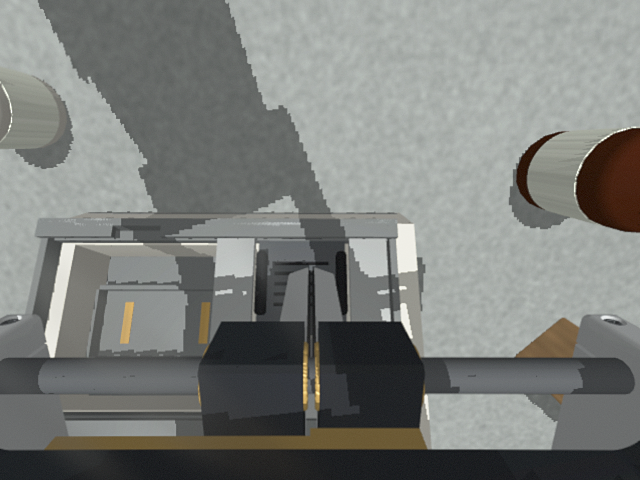

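```bash
python3 -m handwheel '[{"delta_pos":[3,0,0],"yaw":0},{"delta_pos":[5,0,0],"yaw":0},{"delta_pos":[5,0,0],"yaw":0}]'
python3 - <<'E'
from h import *
go(W(.041,BAYY,.010),PHI+np.pi/2)
E
```

```text
time: 5.3
tool_pos: [0.5277, 0.1997, 0.0644]
ee_rot: [-1.572, 0.005, 1.444]
wrist_force: [-2.5, -6.8, 7.4]
width: 0.0004
delta [-104.6, -0.2, -2.0] yaw -0.0005 t 5.3 tcp [0.5277 0.1997 0.0644] F [-2.5 -6.8  7.4] w 0.0004
```

```bash
python3 -m handwheel '[{"delta_pos":[-6,0,0],"yaw":0},{"delta_pos":[-8,-20,0],"yaw":0},{"delta_pos":[-40,-60,10],"yaw":0},{"delta_pos":[-80,-100,20],"yaw":0},{"delta_pos":[-110,-130,20],"yaw":0},{"delta_pos":[-110,-130,20],"yaw":0},{"delta_pos":[-110,-130,20],"yaw":0}]' 0
python3 - <<'E'
from h import *
w=snap("wrist","w4"); go(W(.041,BAYY,.010),PHI+np.pi/2)
crop(w["image"],"w4c",230,180,470,330,3)
E
```

```text
time: 6.0
tool_pos: [0.4944, 0.0952, 0.1941]
ee_rot: [-1.574, -0.001, 1.443]
wrist_force: [-0.5, -0.3, -0.9]
width: 0.0525
delta [2.7, 127.1, -22.7] yaw -0.0004 t 6.05 tcp [0.4936 0.0958 0.1923] F [ 0.5 -0.2 -0.6] w 0.0573
```

View pics/w4.png

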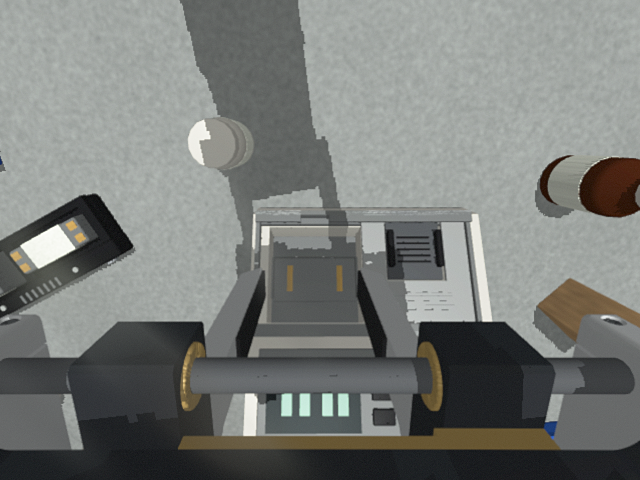

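View pics/w4c.png

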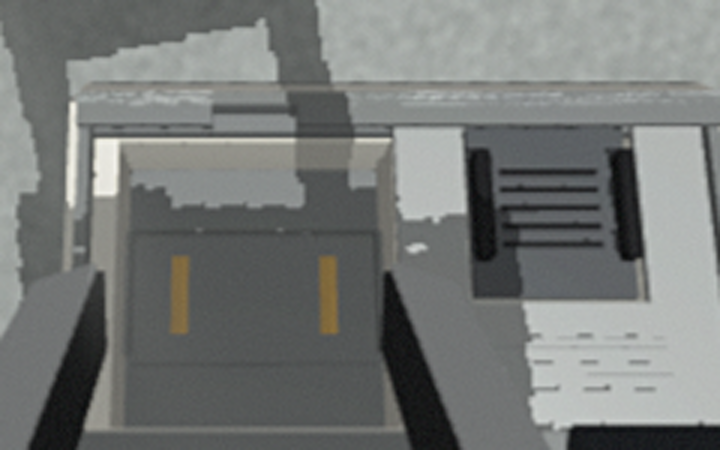

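```bash
python3 - <<'E'
from h import *
w=snap("wrist")
f=lambda pts,x0,y0,k:[(x0+(u+.5)/k-.5,y0+(v+.5)/k-.5) for u,v in pts]
g=lambda p,z:np.round(pc(onpanel(w,f(p,230,180,3),z))*1000,1).tolist()
print("contacts floor",g([(172,256),(188,256),(172,333),(188,333),(320,256),(338,256),(320,333),(338,333)],-.038))
print("rib lines z-28",g([(250,232),(250,363)],-.028)," z-38",g([(250,232),(250,363)],-.038))
print("bay rim lower corners",g([(95,140),(392,140),(122,140)],0), "upper rim",g([(240,430)],0))
print("floor corners",g([(128,170),(378,170),(125,425),(385,425)],-.038))
print("cover edge",g([(393,200)],.012),"ridges",g([(481,150),(481,260),(624,150),(628,258)],.022))
E
```

```text
contacts floor [[44.5, -82.4, -38.0], [44.5, -76.5, -38.0], [72.4, -81.8, -38.0], [72.4, -76.1, -38.0], [44.5, -28.3, -38.0], [44.5, -21.7, -38.0], [72.4, -28.8, -38.0], [72.4, -22.4, -38.0]]
rib lines z-28 [[37.6, -53.9, -28.0], [83.7, -54.0, -28.0]]  z-38 [[35.6, -53.9, -38.0], [83.0, -53.9, -38.0]]
bay rim lower corners [[11.7, -106.3, -0.0], [11.6, -6.2, -0.0], [11.7, -97.2, -0.0]] upper rim [[106.2, -57.3, 0.0]]
floor corners [[12.0, -99.4, -38.0], [11.9, -6.1, -38.0], [104.4, -97.7, -38.0], [104.3, -6.7, -38.0]]
cover edge [[35.1, -8.5, 12.0]] ridges [[21.3, 18.1, 22.0], [56.2, 16.1, 22.0], [21.3, 62.9, 22.0], [55.5, 60.8, 22.0]]
```

```bash
python3 -m handwheel '[{"delta_pos":[0,0,-20],"yaw":0},{"delta_pos":[0,0,-30],"yaw":0},{"delta_pos":[0,0,-30],"yaw":0},{"delta_pos":[0,0,-30],"yaw":0},{"delta_pos":[0,0,-30],"yaw":0},{"delta_pos":[0,0,-30],"yaw":0}]'
python3 - <<'E'
from h import *
print(np.round(robot.get_obs()['qvel'],3))
w=snap("wrist","w5"); crop(w["image"],"w5c",230,130,470,310,3)
f=lambda pts,x0,y0,k:[(x0+(u+.5)/k-.5,y0+(v+.5)/k-.5) for u,v in pts]
np.save("w5.npy",w["image"])
E
```

```text
time: 6.7
tool_pos: [0.5229, 0.0922, 0.1924]
ee_rot: [-1.571, -0.0, 1.445]
wrist_force: [0.6, -0.1, 0.1]
width: 0.0942
[-0.002 -0.004 -0.004  0.001 -0.003  0.   ]
```

View pics/w5c.png

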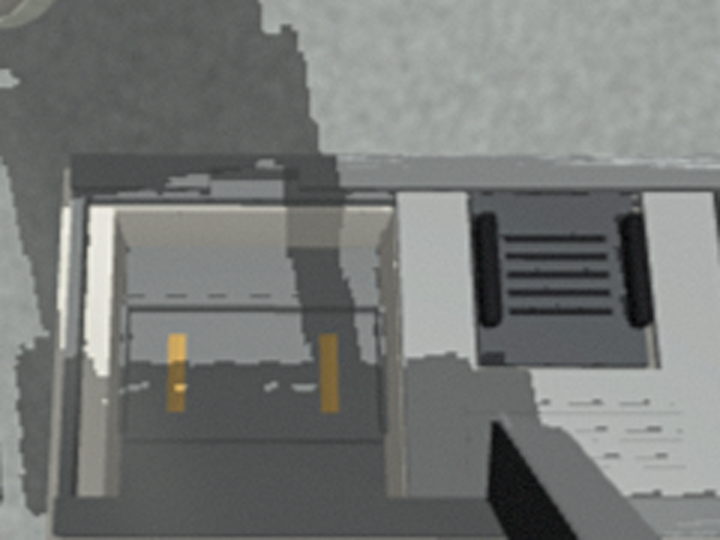

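```bash
python3 - <<'E'
from h import *
w=snap("wrist"); crop(w["image"],"w5d",260,190,370,300,7)
f=lambda pts,x0,y0,k:[(x0+(u+.5)/k-.5,y0+(v+.5)/k-.5) for u,v in pts]
g=lambda p,z:np.round(pc(onpanel(w,f(p,230,130,3),z))*1000,1).tolist()
print("ridges",g([(484,212),(488,327),(630,212),(640,327)],.022))
print("contacts",g([(176,334),(176,412),(328,334),(330,412)],-.038))
print("rib z-28",g([(250,296),(250,308),(250,440)],-.028),"-38",g([(250,308),(250,440)],-.038))
print("floor",g([(124,247),(378,247)],-.038),"rim z0",g([(116,207),(395,207)],0))
print("end ribs",g([(128,310),(380,310),(122,440),(384,440)],-.028))
print("cover edge",g([(397,195),(403,350)],.012))
print("lip lower inner",g([(250,200)],.017),"lip upper",g([(250,497)],.017))
E
```

```text
ridges [[23.3, 17.1, 22.0], [59.6, 16.1, 22.0], [23.2, 61.6, 22.0], [59.5, 61.1, 22.0]]
contacts [[46.9, -80.4, -38.0], [75.1, -79.9, -38.0], [46.8, -26.1, -38.0], [75.0, -26.0, -38.0]]
rib z-28 [[35.6, -54.0, -28.0], [40.0, -54.0, -28.0], [86.3, -54.0, -28.0]] -38 [[37.2, -54.0, -38.0], [84.8, -54.0, -38.0]]
floor [[14.2, -100.1, -38.0], [14.0, -7.2, -38.0]] rim z0 [[13.4, -98.3, -0.0], [13.2, -6.5, 0.0]]
end ribs [[40.8, -96.6, -28.0], [40.6, -8.7, -28.0], [86.3, -97.2, -28.0], [86.2, -8.8, -28.0]]
cover edge [[13.8, -7.6, 12.0], [64.3, -7.7, 12.0]]
lip lower inner [[17.6, -54.3, 17.0]] lip upper [[109.1, -54.3, 17.0]]
```

View pics/w5d.png

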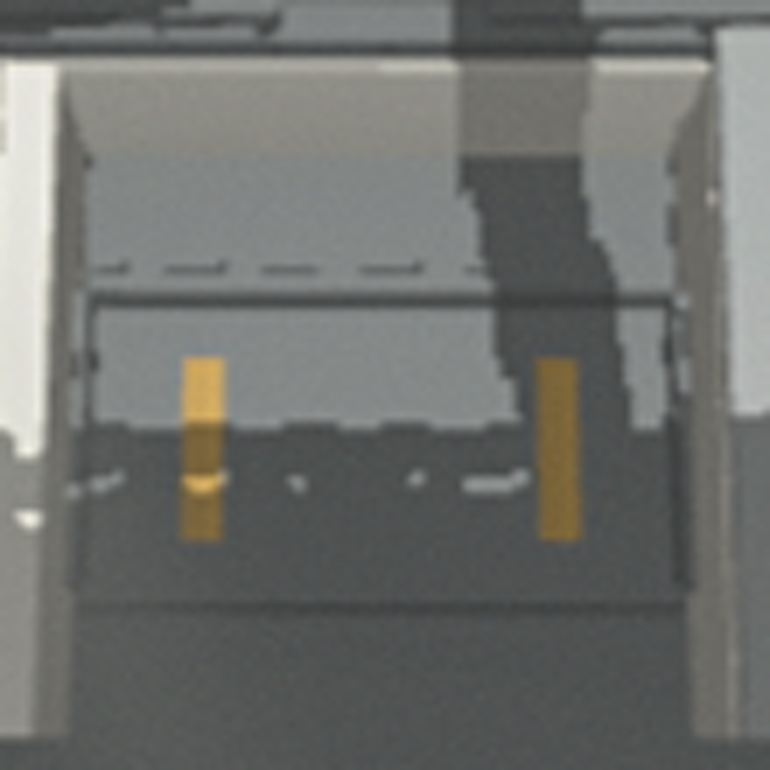

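```bash
python3 - <<'E'
from h import *
s=snap("scene"); crop(s["image"],"s2",310,215,450,335,5)
w=snap("wrist")
f=lambda pts,x0,y0,k:[(x0+(u+.5)/k-.5,y0+(v+.5)/k-.5) for u,v in pts]
for z in (.022,.018,.014):print(np.round(pc(onpanel(w,f([(484,212),(488,327),(630,212),(640,327)],230,130,3),z))*1000,1).tolist())
c=-w["R"].T@w["tvec"];print(pc(c))
E
```

```text
[[23.5, 17.0, 22.0], [59.8, 16.1, 22.0], [23.5, 61.5, 22.0], [59.7, 61.0, 22.0]]
[[22.0, 18.0, 18.0], [58.8, 17.1, 18.0], [21.9, 63.2, 18.0], [58.7, 62.6, 18.0]]
[[20.5, 19.0, 14.0], [57.7, 18.1, 14.0], [20.4, 64.8, 14.0], [57.6, 64.3, 14.0]]
[[ 0.13402386 -0.05613415  0.31011814]]
```

View pics/s2.png

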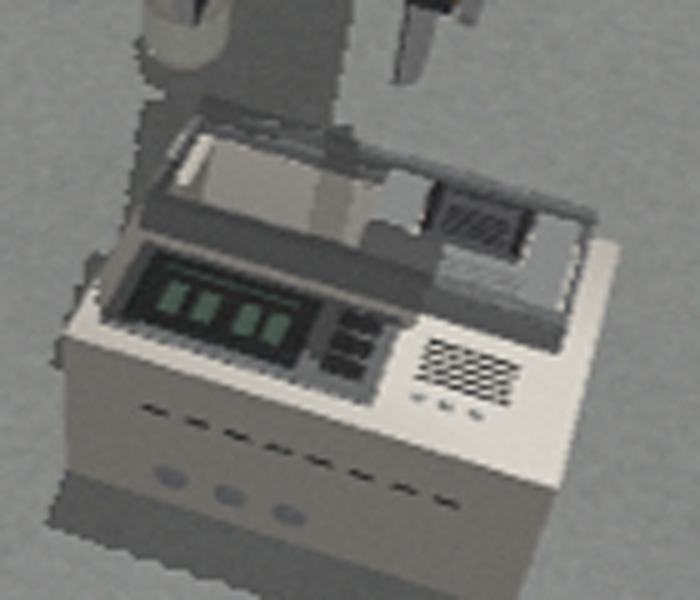

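```bash
sed -i 's/^BAYX,BAYY=.*/BAYX,BAYY=.0627,-.053/' h.py; python3 - <<'E'
from h import *
go([.5175,-.270,.19],np.pi/2+.348)
E
```

```text
delta [-359.9, 2.7, -39.7] yaw -0.4738 t 6.9 tcp [0.5232 0.092  0.1927] F [-0.3  0.2 -0.1] w 0.0941
```

```bash
python3 -m handwheel '[{"delta_pos":[-40,0,-5],"yaw":-0.05},{"delta_pos":[-80,0,-10],"yaw":-0.12},{"delta_pos":[-120,0,-15],"yaw":-0.2},{"delta_pos":[-160,0,-20],"yaw":-0.28},{"delta_pos":[-200,0,-25],"yaw":-0.36},{"delta_pos":[-240,0,-30],"yaw":-0.44},{"delta_pos":[-280,0,-34],"yaw":-0.474},{"delta_pos":[-320,0,-38],"yaw":-0.474},{"delta_pos":[-350,0,-40],"yaw":-0.474},{"delta_pos":[-360,0,-40],"yaw":-0.474},{"delta_pos":[-360,0,-40],"yaw":-0.474},{"delta_pos":[-360,0,-40],"yaw":-0.474}]' 0
python3 - <<'E'
from h import *
w=snap("wrist","w6"); go([.5175,-.270,.19],np.pi/2+.348)
crop(w["image"],"w6c",180,160,440,330,3)
E
```

```text
time: 8.1
tool_pos: [0.518, -0.2691, 0.1925]
ee_rot: [-1.571, -0.001, 1.92]
wrist_force: [0.1, -0.0, 0.1]
width: 0.0939
delta [-1.0, 2.6, 1.0] yaw 0.0017 t 8.15 tcp [ 0.5181 -0.2687  0.1926] F [ 0.4  0.5 -0.5] w 0.0937
```

View pics/w6.png

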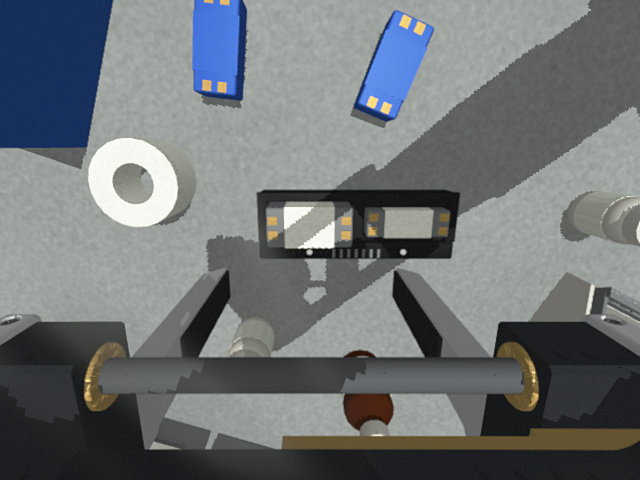

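View pics/w6c.png

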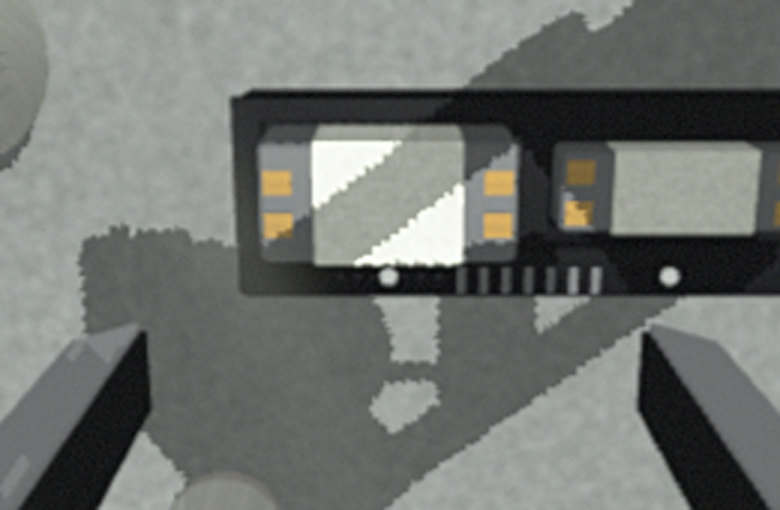

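```bash
python3 - <<'E'
from h import *
w=snap("wrist")
f=lambda pts,x0,y0,k:[(x0+(u+.5)/k-.5,y0+(v+.5)/k-.5) for u,v in pts]
P=onz(w,f([(277,182),(277,225),(499,182),(499,225),(260,142),(519,142),(260,265),(519,262)],180,160,3),.058)
print(np.round(P,4)); c4=P[:4].mean(0); c8=P[4:].mean(0); print(c4,c8)
d=P[0]+P[1]-P[2]-P[3]; d2=P[4]-P[5]; d3=P[6]-P[7]
for q in(d,d2,d3): a=np.arctan2(-q[1],-q[0]);print(a-np.pi/2, np.linalg.norm(q))
print(np.linalg.norm(P[4]-P[6]))
yaw=np.arctan2(-d[1],-d[0]); c=(c4+c8)/2; c[2]=.046
go(c,yaw)
E
```

```text
[[ 0.5238 -0.3072  0.058 ]
 [ 0.5372 -0.3027  0.058 ]
 [ 0.4994 -0.2406  0.058 ]
 [ 0.5126 -0.2354  0.058 ]
 [ 0.5133 -0.3163  0.058 ]
 [ 0.4852 -0.2395  0.058 ]
 [ 0.552  -0.3037  0.058 ]
 [ 0.522  -0.2246  0.058 ]]
[ 0.51824252 -0.27147904  0.058     ] [ 0.5181176  -0.27102102  0.058     ]
0.35105856267829383 0.14258103027907376
0.3510612876254131 0.08180953005585026
0.36316523913531595 0.08454131396914333
0.040664895376321626
delta [-2.5, 146.7, 1.0] yaw -0.001 t 8.2 tcp [ 0.5182 -0.2686  0.1927] F [-0.   0.  -0.3] w 0.0937
```

```bash
python3 -m handwheel '[{"delta_pos":[-2.5,40,1],"yaw":0},{"delta_pos":[-2.5,85,1],"yaw":0},{"delta_pos":[-2.5,120,1],"yaw":0},{"delta_pos":[-2.5,138,1],"yaw":0},{"delta_pos":[-2.5,143.5,1],"yaw":0},{"delta_pos":[-2.5,143.5,1],"yaw":0}]'
python3 - <<'E'
from h import *
go([.5182,-.2712,.049],np.pi/2+.351)
w=snap("wrist","w7")
E
```

```text
time: 8.8
tool_pos: [0.5178, -0.2717, 0.0486]
ee_rot: [-1.57, -0.001, 1.92]
wrist_force: [0.4, -0.1, -1.1]
width: 0.0939
delta [0.3, -0.4, -0.5] yaw -0.0014 t 8.8 tcp [ 0.5178 -0.2717  0.0486] F [ 0.4 -0.1 -1.1] w 0.0939
```

View pics/w7.png

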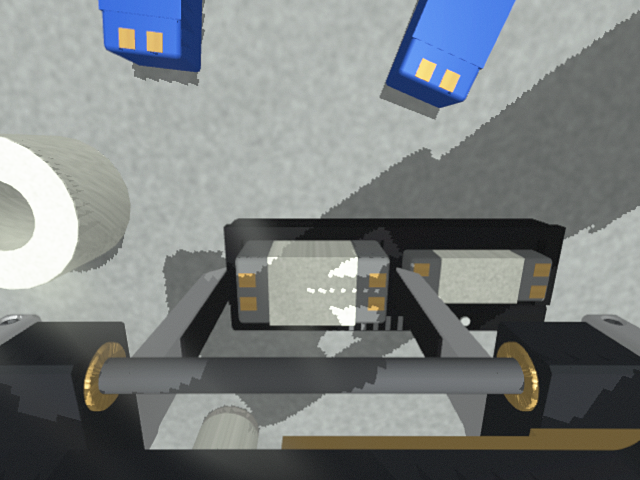

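Pack lies between the fingers (236–388 px vs. finger faces 228/398), nothing touched. Close.

```bash
python3 -m handwheel '[{"delta_pos":[0,0,0],"yaw":0},{"delta_pos":[0,0,0],"yaw":0},{"delta_pos":[0,0,0],"yaw":0},{"delta_pos":[0,0,0],"yaw":0},{"delta_pos":[0,-15,0],"yaw":0},{"delta_pos":[0,-45,0],"yaw":0},{"delta_pos":[0,-90,0],"yaw":0},{"delta_pos":[0,-135,0],"yaw":0},{"delta_pos":[0,-170,0],"yaw":0},{"delta_pos":[0,-170,0],"yaw":0}]' 255
python3 - <<'E'
from h import *
w=snap("wrist","w8")
p=W(.180,-.03,.05); go(p,PHI+np.pi/2)
E
```

```text
time: 9.85
tool_pos: [0.5202, -0.2751, 0.2268]
ee_rot: [-1.579, 0.012, 1.918]
wrist_force: [0.4, -0.2, -1.0]
width: 0.0836
delta [323.2, 52.1, -223.1] yaw 0.4738 t 9.9 tcp [ 0.519  -0.2742  0.2225] F [ 0.1  0.9 -4.2] w 0.0836
```

View pics/w8.png

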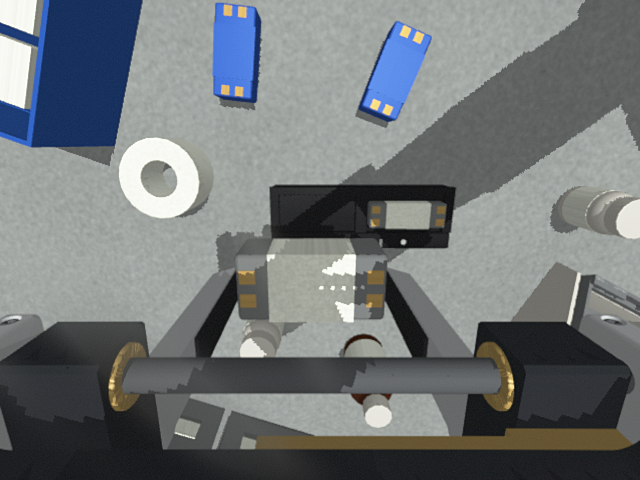

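```bash
python3 -m handwheel '[{"delta_pos":[25,0,-17],"yaw":0.03},{"delta_pos":[58,0,-40],"yaw":0.08},{"delta_pos":[92,0,-64],"yaw":0.14},{"delta_pos":[126,0,-87],"yaw":0.2},{"delta_pos":[160,0,-110],"yaw":0.26},{"delta_pos":[194,0,-134],"yaw":0.32},{"delta_pos":[228,0,-157],"yaw":0.38},{"delta_pos":[260,0,-180],"yaw":0.44},{"delta_pos":[290,0,-200],"yaw":0.474},{"delta_pos":[312,0,-215],"yaw":0.474},{"delta_pos":[323,0,-223],"yaw":0.474},{"delta_pos":[323,0,-223],"yaw":0.474}]'
python3 - <<'E'
from h import *
for z in (.05,.037,.027): go(W(.180,-.03,z),PHI+np.pi/2)
w=snap("wrist","w9")
E
```

```text
time: 11.1
tool_pos: [0.6164, 0.108, 0.2159]
ee_rot: [-1.566, 0.001, 1.447]
wrist_force: [-0.5, -0.9, -3.7]
width: 0.0834
delta [-2.2, 46.6, -3.0] yaw 0.0025 t 11.1 tcp [0.6164 0.108  0.2159] F [-0.5 -0.9 -3.7] w 0.0834
delta [-2.2, 57.8, -9.5] yaw 0.0025 t 11.1 tcp [0.6164 0.108  0.2159] F [-0.5 -0.9 -3.7] w 0.0834
delta [-2.2, 66.5, -14.6] yaw 0.0025 t 11.1 tcp [0.6164 0.108  0.2159] F [-0.5 -0.9 -3.7] w 0.0834
```

View pics/w9.png

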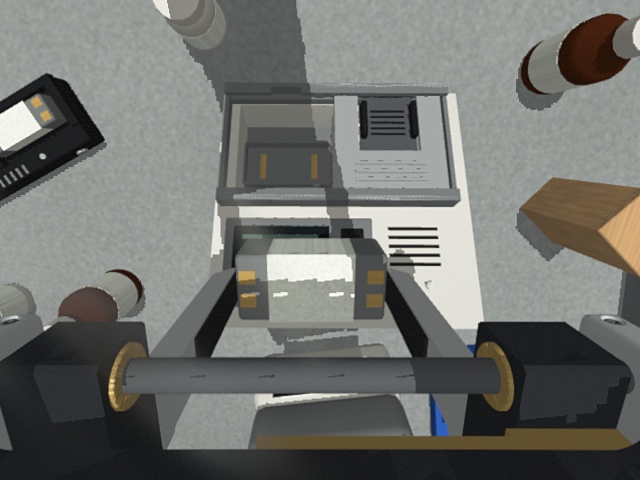

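```bash
python3 -m handwheel '[{"delta_pos":[-2,25,-3],"yaw":0},{"delta_pos":[-2,45,-3],"yaw":0},{"delta_pos":[-2,53,-6],"yaw":0},{"delta_pos":[-2,58,-9.5],"yaw":0},{"delta_pos":[-2,58,-9.5],"yaw":0}]'
python3 - <<'E'
from h import *
for z in (.037,.027): go(W(.180,-.03,z),PHI+np.pi/2)
E
python3 -m handwheel '[{"delta_pos":[0,2,-1],"yaw":0},{"delta_pos":[0,4,-2],"yaw":0},{"delta_pos":[0,6,-3],"yaw":0},{"delta_pos":[0,6,-3],"yaw":0}]'
python3 - <<'E'
from h import *
for z in (.037,.027): go(W(.180,-.03,z),PHI+np.pi/2)
w=snap("wrist","w10")
E
```

```text
time: 11.65
tool_pos: [0.6267, 0.1025, 0.1606]
ee_rot: [-1.57, 0.0, 1.444]
wrist_force: [0.5, -0.1, -3.5]
width: 0.0834
delta [1.9, 2.5, 1.6] yaw -0.0012 t 11.65 tcp [0.6267 0.1025 0.1606] F [ 0.5 -0.1 -3.5] w 0.0834
delta [1.9, 11.2, -3.4] yaw -0.0012 t 11.65 tcp [0.6267 0.1025 0.1606] F [ 0.5 -0.1 -3.5] w 0.0834
time: 12.05
tool_pos: [0.6293, 0.1033, 0.1581]
ee_rot: [-1.573, -0.0, 1.445]
wrist_force: [-4.2, -0.2, 4.4]
width: 0.0837
delta [0.8, 0.1, 4.1] yaw 0.0004 t 12.05 tcp [0.6293 0.1033 0.1581] F [-4.2 -0.2  4.4] w 0.0837
delta [0.8, 8.7, -0.9] yaw 0.0004 t 12.05 tcp [0.6293 0.1033 0.1581] F [-4.2 -0.2  4.4] w 0.0837
```

View pics/w10.png

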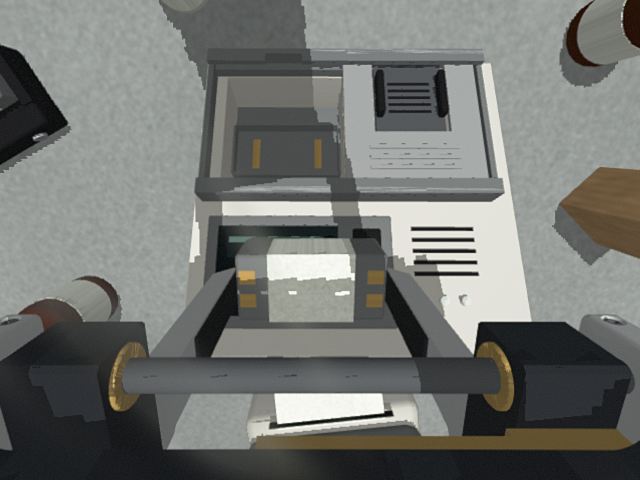

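```bash
python3 -m handwheel '[{"delta_pos":[0,2,1],"yaw":0},{"delta_pos":[0,4,2],"yaw":0},{"delta_pos":[0,4,2],"yaw":0}]'
python3 - <<'E'
from h import *
for z in (.037,.027): go(W(.180,-.03,z),PHI+np.pi/2)
w=snap("wrist"); crop(w["image"],"w11",180,200,440,350,3)
E
```

```text
time: 12.4
tool_pos: [0.6285, 0.1034, 0.1574]
ee_rot: [-1.578, -0.001, 1.445]
wrist_force: [-5.5, -1.9, 12.9]
width: 0.0835
delta [0.8, -0.6, 3.3] yaw 0.0002 t 12.4 tcp [0.6285 0.1034 0.1574] F [-5.5 -1.9 12.9] w 0.0835
delta [0.8, 8.1, -1.6] yaw 0.0002 t 12.4 tcp [0.6285 0.1034 0.1574] F [-5.5 -1.9 12.9] w 0.0835
```

View pics/w11.png

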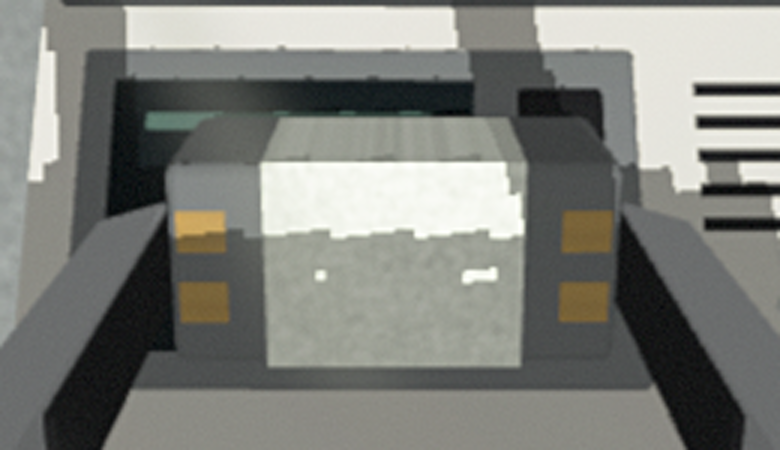

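```bash
python3 -m handwheel '[{"delta_pos":[0,3,1],"yaw":0},{"delta_pos":[0,6,2],"yaw":0},{"delta_pos":[0,6,2],"yaw":0}]'
python3 - <<'E'
from h import *
for z in (.037,.027): go(W(.180,-.03,z),PHI+np.pi/2)
w=snap("wrist"); crop(w["image"],"w12",180,200,440,350,3)
E
```

```text
time: 12.75
tool_pos: [0.626, 0.1038, 0.1518]
ee_rot: [-1.577, -0.001, 1.445]
wrist_force: [-8.0, -1.0, 14.9]
width: 0.0833
delta [0.7, -6.3, 0.7] yaw 0.0006 t 12.75 tcp [0.626  0.1038 0.1518] F [-8.  -1.  14.9] w 0.0833
delta [0.7, 2.4, -4.2] yaw 0.0006 t 12.75 tcp [0.626  0.1038 0.1518] F [-8.  -1.  14.9] w 0.0833
```

View pics/w12.png

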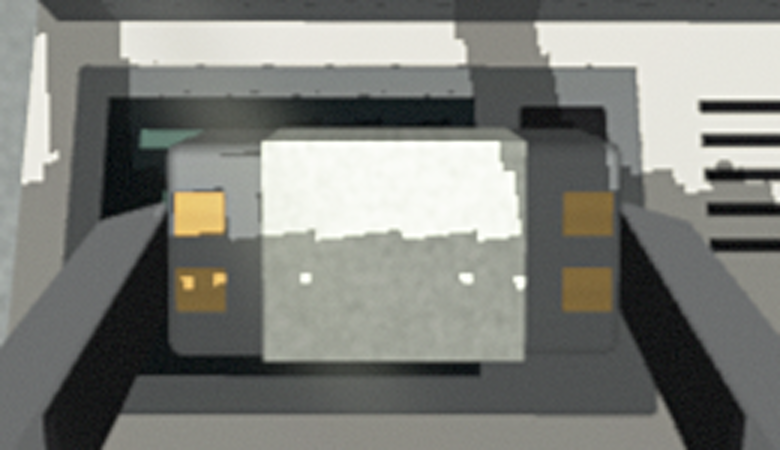

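```bash
python3 -m handwheel '[{"delta_pos":[0,3,0],"yaw":0},{"delta_pos":[0,5,-1],"yaw":0},{"delta_pos":[0,5,-1],"yaw":0}]'
python3 - <<'E'
from h import *
for z in (.037,.027): go(W(.180,-.03,z),PHI+np.pi/2)
w=snap("wrist"); crop(w["image"],"w13",180,200,440,350,3)
E
```

```text
time: 13.1
tool_pos: [0.626, 0.1038, 0.1471]
ee_rot: [-1.575, -0.001, 1.446]
wrist_force: [-11.4, -1.7, 16.7]
width: 0.0837
delta [0.7, -10.9, 0.8] yaw 0.0008 t 13.1 tcp [0.626  0.1038 0.1471] F [-11.4  -1.7  16.7] w 0.0837
delta [0.7, -2.2, -4.2] yaw 0.0008 t 13.1 tcp [0.626  0.1038 0.1471] F [-11.4  -1.7  16.7] w 0.0837
```

View pics/w13.png

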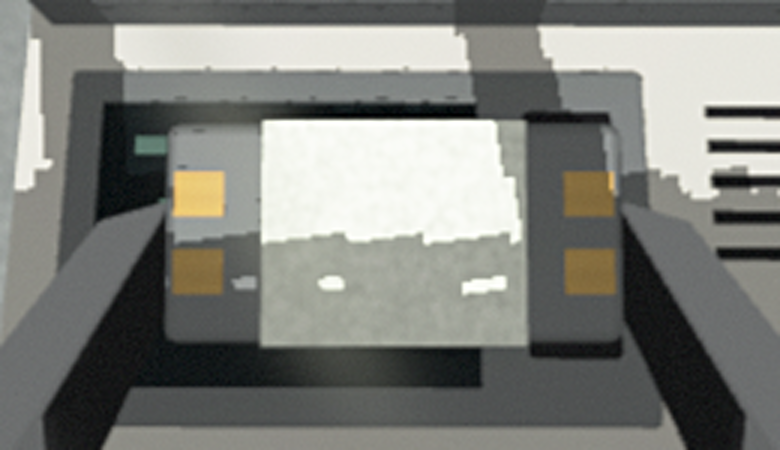

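```bash
cat >> h.py <<'E'
def packpose(w,contacts,label):
    """px lists in order (image left,right) x (top,bottom): TL,TR,BL,BR. object: X=image right, Y=image down"""
    O=[]; I=[]
    for (a,b),L in (((71.3,14.2),contacts),((49.5,40),label)):
        if L is None: continue
        for (sx,sy),p in zip(((-1,-1),(1,-1),(-1,1),(1,1)),L): O.append((sx*a/2e3,sy*b/2e3,0));I.append(p)
    ok,r,t=cv2.solvePnP(np.array(O),np.array(I,float),w["K"],w["d"],flags=cv2.SOLVEPNP_IPPE)
    r,t=cv2.solvePnPRefineLM(np.array(O),np.array(I,float),w["K"],w["d"],r,t)
    e=np.abs(cv2.projectPoints(np.array(O),r,t,w["K"],w["d"])[0].reshape(-1,2)-np.array(I)).max()
    Rw=w["R"].T@cv2.Rodrigues(r)[0]; c=w["R"].T@(t.ravel()-w["tvec"])
    n=-Rw[:,2]; nm=RM.T@n
    print("top centre world",np.round(c,4),"panel mm",np.round(pc(c)*1000,1),"normal in monitor",np.round(nm,3),"tilt",np.degrees(np.arctan2(-nm[0],nm[2])).round(1),"roll",np.degrees(np.arctan2(nm[1],nm[2])).round(1),"X dir",np.round(RM.T@Rw[:,0],3),"err px",e.round(2))
    return c,Rw
E
python3 - <<'E'
from h import *
w=snap("wrist")
f=lambda pts,x0,y0,k:[(x0+(u+.5)/k-.5,y0+(v+.5)/k-.5) for u,v in pts]
C=f([(199,193),(589,193),(198,271),(589,271)],180,200,3);L=f([(261,119),(527,119),(261,347),(529,347)],180,200,3)
packpose(w,C,L)
o=robot.get_obs();print(pc(o['tool_pos'])*1000)
E
```

```text
top centre world [0.6186 0.1042 0.1553] panel mm [[173.  -31.2  37.9]] normal in monitor [-0.349  0.058  0.935] tilt 20.5 roll 3.5 X dir [ 0.019  0.998 -0.055] err px 1.47
[[175.20914602 -30.69992945  27.14025826]]
```

```bash
python3 -m handwheel '[{"delta_pos":[0,2,-1],"yaw":0},{"delta_pos":[0,5,-3],"yaw":0},{"delta_pos":[0,5,-3],"yaw":0}]'
python3 - <<'E'
from h import *
w=snap("wrist"); crop(w["image"],"w14",180,200,440,350,3)
o=robot.get_obs();print(pc(o['tool_pos'])*1000,o['wrist_force'])
E
```

```text
time: 13.5
tool_pos: [0.6284, 0.1035, 0.1433]
ee_rot: [-1.574, -0.001, 1.446]
wrist_force: [-14.8, -1.7, 21.3]
width: 0.0835
[[175.34849405 -30.72897707  22.64540079]] [-13.76741363  -0.48297976  21.3473706 ]
```

View pics/w14.png

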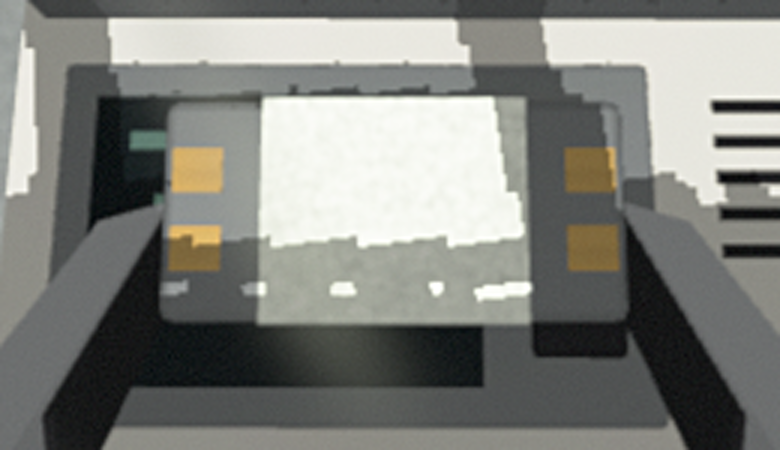

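```bash
python3 - <<'E'
from h import *
w=snap("wrist")
f=lambda pts,x0,y0,k:[(x0+(u+.5)/k-.5,y0+(v+.5)/k-.5) for u,v in pts]
C=f([(197,169),(590,170),(194,247),(592,248)],180,200,3);L=f([(260,97),(526,97),(257,325),(533,325)],180,200,3)
packpose(w,C,L)
E
```

```text
top centre world [0.6162 0.1043 0.1523] panel mm [[169.4 -31.4  36.5]] normal in monitor [-0.404  0.05   0.913] tilt 23.9 roll 3.1 X dir [ 0.016  0.999 -0.048] err px 1.21
```

```bash
python3 -m handwheel '[{"delta_pos":[0,-7,2],"yaw":0},{"delta_pos":[0,-4,7],"yaw":0},{"delta_pos":[0,-1,12],"yaw":0},{"delta_pos":[0,2,17],"yaw":0},{"delta_pos":[0,5,22],"yaw":0},{"delta_pos":[0,5,22],"yaw":0}]'
python3 - <<'E'
from h import *
w=snap("wrist"); crop(w["image"],"w15",180,200,440,350,3)
o=robot.get_obs();print(pc(o['tool_pos'])*1000,o['wrist_force'])
E
```

```text
time: 14.2
tool_pos: [0.608, 0.1063, 0.1313]
ee_rot: [-1.574, -0.001, 1.445]
wrist_force: [-1.9, 0.3, 5.4]
width: 0.0835
[[151.62432956 -30.42044075  22.54408903]] [-1.82477095  0.72393409  6.14619992]
```

View pics/w15.png

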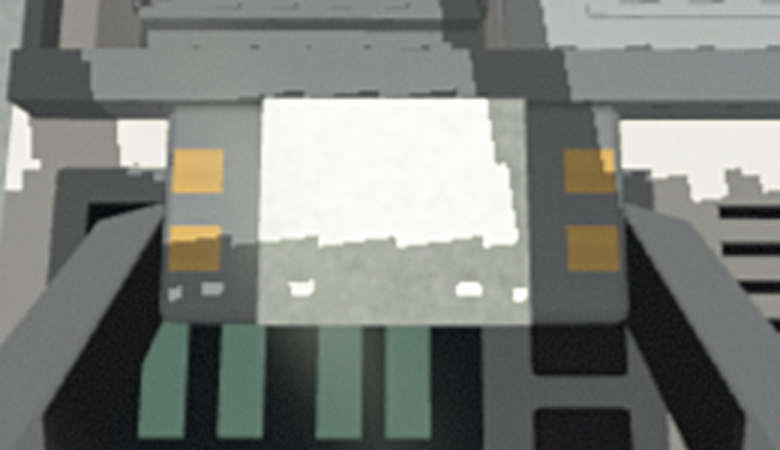

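```bash
python3 -m handwheel '[{"delta_pos":[0,-3,0],"yaw":0},{"delta_pos":[0,-3,0],"yaw":0},{"delta_pos":[0,-3,0],"yaw":0}]' 20
python3 - <<'E'
from h import *
w=snap("wrist"); crop(w["image"],"w16",180,200,440,350,3)
o=robot.get_obs();print(pc(o['tool_pos'])*1000,o['wrist_force'],o['width'])
E
```

```text
time: 14.55
tool_pos: [0.6072, 0.106, 0.1322]
ee_rot: [-1.57, 0.0, 1.445]
wrist_force: [-0.1, 1.0, 0.8]
width: 0.0866
[[151.38819404 -30.89483111  23.64125588]] [ 0.3270659   0.12626636 -0.25747887] 0.0866437221774183
```

View pics/w16.png

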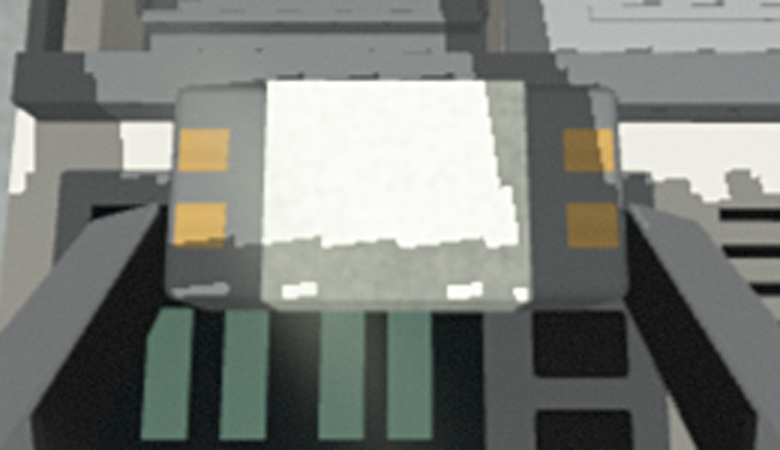

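```bash
python3 - <<'E'
from h import *
w=snap("wrist")
f=lambda pts,x0,y0,k:[(x0+(u+.5)/k-.5,y0+(v+.5)/k-.5) for u,v in pts]
C=f([(204,150),(588,150),(200,225),(592,225)],180,200,3);L=f([(266,80),(526,80),(262,303),(530,303)],180,200,3)
packpose(w,C,L)
P=pc(onpanel(w,L,.036))*1000;print(P,P.mean(0)); P=pc(onpanel(w,C,.036))*1000;print(P,P.mean(0))
o=robot.get_obs();print(pc(o['tool_pos'])*1000,o['wrist_force'],o['width'])
E
```

```text
top centre world [0.5931 0.1073 0.1364] panel mm [[141.2 -31.3  34.4]] normal in monitor [-0.398  0.002  0.917] tilt 23.5 roll 0.1 X dir [-0.001  1.    -0.003] err px 1.34
[[120.8470962  -55.80182469  36.        ]
 [120.75272716  -6.97947318  36.        ]
 [162.07589249 -55.08072173  36.        ]
 [161.98017206  -7.58052873  36.        ]] [141.41397198 -31.36063708  36.        ]
[[134.32878924 -66.76363836  36.        ]
 [134.19007262   4.01883206  36.        ]
 [148.2136397  -66.7850948   36.        ]
 [148.07279698   4.08065884  36.        ]] [141.20132463 -31.36231056  36.        ]
[[151.39151978 -30.86180093  23.65003183]] [-0.16601942  0.83736626  0.05891949] 0.08655994908611496
```

```bash
python3 -m handwheel '[{"delta_pos":[-0.5,-1,3.5],"yaw":0},{"delta_pos":[-0.5,-1,7],"yaw":0},{"delta_pos":[-0.5,-1,7],"yaw":0}]'
python3 - <<'E'
from h import *
o=robot.get_obs();print(pc(o['tool_pos'])*1000,o['wrist_force'],o['width'])
E
python3 -m handwheel '[{"delta_pos":[0,0,0],"yaw":0},{"delta_pos":[0,0,0],"yaw":0},{"delta_pos":[0,0,0],"yaw":0},{"delta_pos":[0,-15,0],"yaw":0},{"delta_pos":[0,-25,0],"yaw":0},{"delta_pos":[0,-25,0],"yaw":0},{"delta_pos":[0,-25,0],"yaw":0}]' 255
python3 - <<'E'
from h import *
w=snap("wrist","w17"); crop(w["image"],"w17c",180,200,440,350,3)
o=robot.get_obs();print(pc(o['tool_pos'])*1000,o['wrist_force'],o['width'])
E
```

```text
time: 14.95
tool_pos: [0.6, 0.1065, 0.134]
ee_rot: [-1.571, -0.0, 1.445]
wrist_force: [-0.5, 0.3, -0.3]
width: 0.0861
[[146.0965881  -31.28022677  28.86746568]] [-0.51122812  0.28072604 -0.27757325] 0.08611640019085937
time: 15.65
tool_pos: [0.6009, 0.1063, 0.1596]
ee_rot: [-1.572, -0.0, 1.445]
wrist_force: [0.8, 0.4, -3.3]
width: 0.0832
[[158.91525257 -31.44036184  50.11970715]] [ 0.3467037  -0.09803278 -2.89775226] 0.08355753690870739
```

View pics/w17c.png

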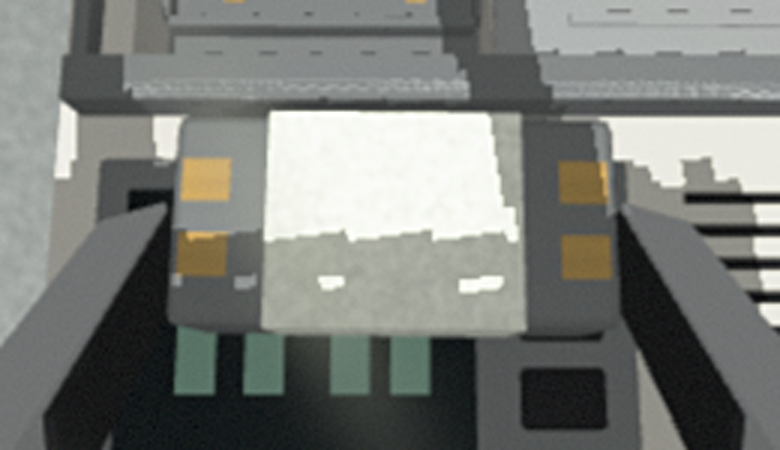

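```bash
python3 - <<'E'
from h import *
w=snap("wrist")
f=lambda pts,x0,y0,k:[(x0+(u+.5)/k-.5,y0+(v+.5)/k-.5) for u,v in pts]
C=f([(206,180),(584,182),(201,254),(586,257)],180,200,3);L=f([(268,111),(522,113),(263,330),(526,332)],180,200,3)
c,R=packpose(w,C,L)
o=robot.get_obs();t=pc(o['tool_pos'])[0]*1000;print(t)
for zz in (56,58,60):
  P=pc(onpanel(w,C,zz/1e3))*1000;print(zz,P.mean(0)-t,np.ptp(P,0)); P=pc(onpanel(w,L,zz/1e3))*1000;print(P.mean(0)-t,np.ptp(P,0))
E
```

```text
top centre world [0.5929 0.1066 0.1613] panel mm [[153.6 -32.1  56.1]] normal in monitor [-0.413  0.026  0.91 ] tilt 24.4 roll 1.7 X dir [ 0.014  1.    -0.023] err px 1.2
[158.49296938 -31.44948595  49.87668859]
56 [-5.10652969 -0.78907872  6.12331141] [1.43994824e+01 7.18385145e+01 4.97379915e-14]
[-5.00487524 -0.68877054  6.12331141] [4.15818882e+01 4.89921463e+01 4.26325641e-14]
58 [-4.80005153 -0.78881533  8.12331141] [1.42457570e+01 7.10715836e+01 4.26325641e-14]
[-4.69948232 -0.68957802  8.12331141] [4.11379698e+01 4.84691179e+01 4.26325641e-14]
60 [-4.49357337 -0.78855194 10.12331141] [1.40920316e+01 7.03046528e+01 7.81597009e-14]
[-4.3940894  -0.6903855  10.12331141] [4.06940515e+01 4.79460894e+01 4.26325641e-14]
```

```bash
python3 -m handwheel '[{"delta_pos":[0,-8,0],"yaw":0},{"delta_pos":[-7,-2,22],"yaw":0},{"delta_pos":[-14,14,45],"yaw":0},{"delta_pos":[-20,28,66],"yaw":0},{"delta_pos":[-21,33,73],"yaw":0},{"delta_pos":[-21,33,73],"yaw":0},{"delta_pos":[-21,33,73],"yaw":0}]'
python3 - <<'E'
from h import *
w=snap("wrist","w18")
o=robot.get_obs();t=pc(o['tool_pos'])[0]*1000;print(t,o['wrist_force'])
go(W(.079,-.0523,.022),PHI+np.pi/2);go(W(.079,-.0523,.018),PHI+np.pi/2)
E
```

```text
time: 16.45
tool_pos: [0.5268, 0.0949, 0.1271]
ee_rot: [-1.573, -0.001, 1.445]
wrist_force: [0.2, 0.6, -3.2]
width: 0.0835
[ 81.26753677 -51.96422056  58.44466954] [ 0.22776947  0.29705814 -3.15985684]
delta [-0.4, 32.7, -16.2] yaw 0.0002 t 16.5 tcp [0.5271 0.0949 0.1272] F [ 0.2  0.3 -3.2] w 0.0834
delta [-0.4, 36.2, -18.2] yaw 0.0002 t 16.5 tcp [0.5271 0.0949 0.1272] F [ 0.2  0.3 -3.2] w 0.0834
```

View pics/w18.png

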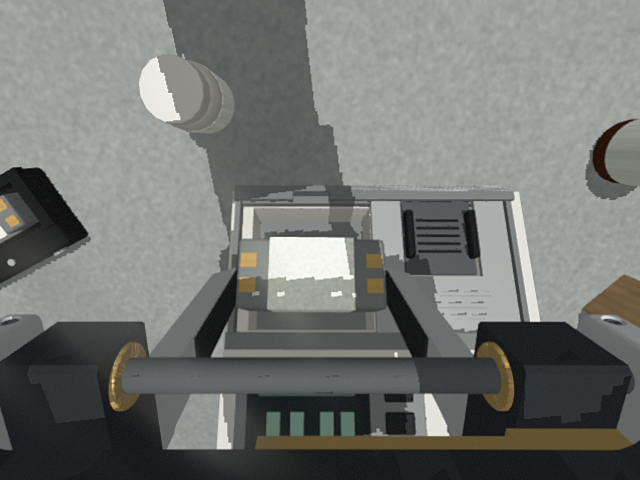

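```bash
python3 -m handwheel '[{"delta_pos":[0,10,-5],"yaw":0},{"delta_pos":[0,20,-10],"yaw":0},{"delta_pos":[0,27,-14],"yaw":0},{"delta_pos":[0,31,-16],"yaw":0},{"delta_pos":[0,31,-16],"yaw":0}]'
python3 - <<'E'
from h import *
w=snap("wrist","w19"); crop(w["image"],"w19c",160,170,480,350,2.5)
o=robot.get_obs();t=pc(o['tool_pos'])[0]*1000;print(t,o['wrist_force'])
go(W(.079,-.0523,.018),PHI+np.pi/2)
E
```

```text
time: 17.0
tool_pos: [0.5409, 0.0926, 0.0935]
ee_rot: [-1.568, 0.0, 1.445]
wrist_force: [0.0, -0.7, -3.5]
width: 0.0836
[ 77.07312811 -52.42230932  22.74370834] [-0.10146514  0.51696249 -3.10888194]
delta [0.1, 3.1, -4.0] yaw 0.0001 t 17.05 tcp [0.5411 0.0926 0.0942] F [-0.1  0.5 -3.1] w 0.0835
```

View pics/w19c.png

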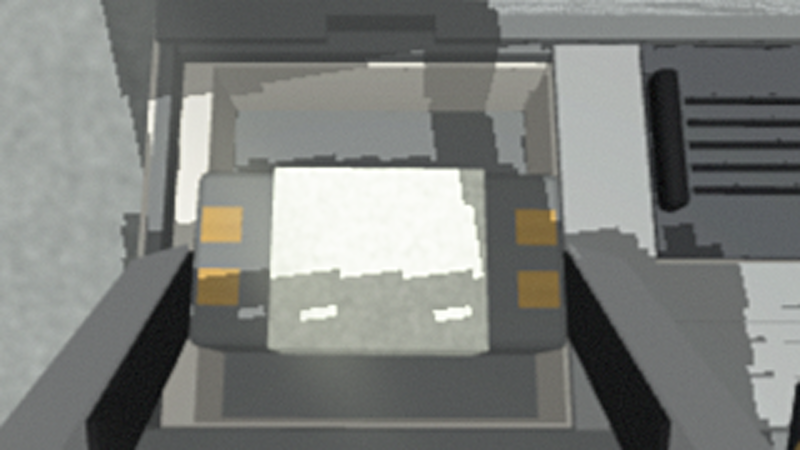

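```bash
python3 -m handwheel '[{"delta_pos":[0,2,-2],"yaw":0},{"delta_pos":[0,3.5,-4],"yaw":0},{"delta_pos":[0,3.5,-4],"yaw":0}]'
python3 - <<'E'
from h import *
w=snap("wrist","w20"); crop(w["image"],"w20c",210,180,430,330,3.5)
o=robot.get_obs();t=pc(o['tool_pos'])[0]*1000;print(t,o['wrist_force'])
go(W(.079,-.0523,.018),PHI+np.pi/2)
E
```

```text
time: 17.35
tool_pos: [0.5455, 0.0922, 0.0916]
ee_rot: [-1.571, -0.0, 1.445]
wrist_force: [-0.2, 0.2, -3.2]
width: 0.0837
[ 79.50253641 -52.3035211   18.36527464] [-0.45840514 -0.26282587 -3.02333169]
delta [0.0, 0.6, 0.3] yaw 0.0002 t 17.4 tcp [0.5454 0.0922 0.0917] F [-0.5 -0.3 -3. ] w 0.0839
```

View pics/w20c.png

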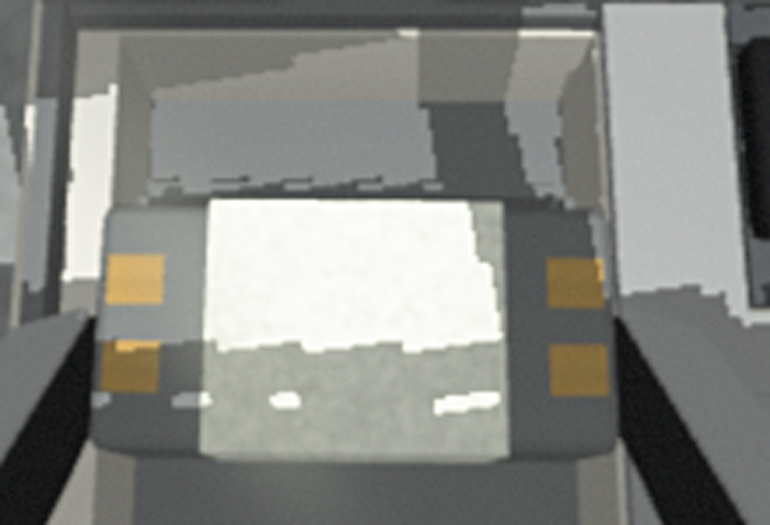

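```bash
python3 - <<'E'
from h import *
w=snap("wrist")
f=lambda pts,x0,y0,k:[(x0+(u+.5)/k-.5,y0+(v+.5)/k-.5) for u,v in pts]
C=f([(135,279),(576,284),(131,366),(580,370)],210,180,3.5);L=f([(208,199),(503,203),(201,457),(510,460)],210,180,3.5)
packpose(w,C,L)
g=lambda p,z:np.round(pc(onpanel(w,f(p,210,180,3.5),z))*1000,1).tolist()
print(g([(120,33),(595,35)],0), "floor",g([(152,102),(560,102)],-.038),"contacts",np.mean(pc(onpanel(w,C,.026))*1000,0),np.mean(pc(onpanel(w,L,.026))*1000,0))
print("bar",g([(28,300),(60,300)],.012),g([(28,300),(60,300)],0),"rib",g([(300,188)],-.028))
E
```

```text
top centre world [0.5376 0.0928 0.0948] panel mm [[ 74.3 -52.7  25. ]] normal in monitor [-0.437  0.077  0.896] tilt 26.0 roll 4.9 X dir [ 0.035  0.997 -0.068] err px 1.72
[[13.5, -98.8, 0.0], [13.7, -6.7, 0.0]] floor [[14.2, -98.9, -38.0], [14.0, -7.0, -38.0]] contacts [ 74.22684508 -53.06325848  26.        ] [ 74.51225887 -53.054141    26.        ]
bar [[68.0, -109.4, 12.0], [68.0, -103.9, 12.0]] [[65.9, -112.8, 0.0], [65.9, -107.0, 0.0]] rib [[36.9, -64.8, -28.0]]
```

```bash
python3 -m handwheel '[{"delta_pos":[0,0,0],"yaw":0},{"delta_pos":[0,0,0],"yaw":0},{"delta_pos":[0,0,0],"yaw":0},{"delta_pos":[0,0,0],"yaw":0}]' 20
python3 - <<'E'
from h import *
w=snap("wrist","w21"); crop(w["image"],"w21c",210,180,430,330,3.5)
o=robot.get_obs();t=pc(o['tool_pos'])[0]*1000;print(t,o['wrist_force'],o['width'])
E
```

```text
time: 17.85
tool_pos: [0.5456, 0.0923, 0.0921]
ee_rot: [-1.572, -0.0, 1.445]
wrist_force: [-0.0, 0.1, -0.1]
width: 0.0865
[ 79.78764104 -52.28067738  18.55786079] [ 0.75836104 -0.73259139  0.03832533] 0.08678320581242731
```

View pics/w21c.png

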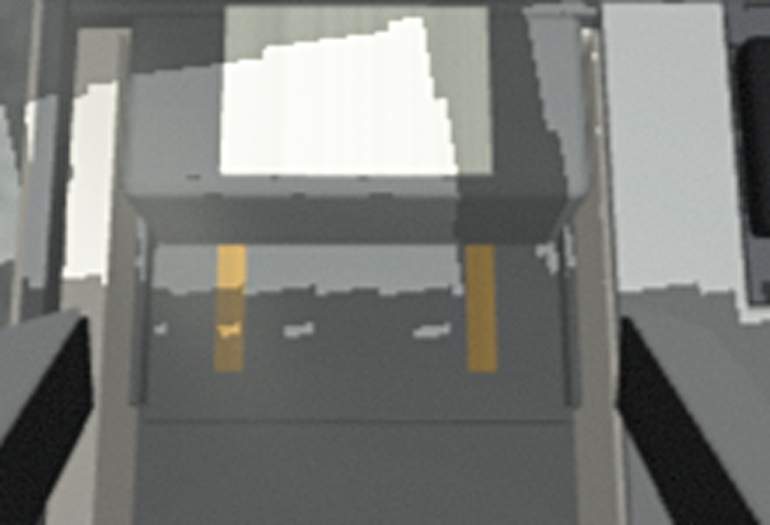

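```bash
python3 - <<'E'
from h import *
s=snap("scene"); crop(s["image"],"s3",310,215,450,335,5)
E
```

```text
(no output)
```

View pics/w21.png

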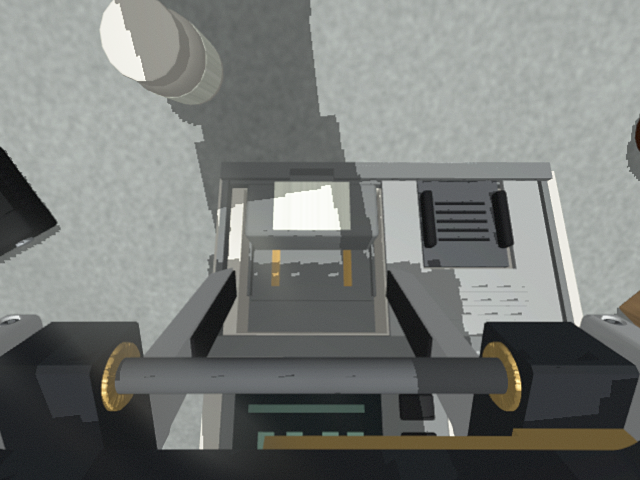

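View pics/s3.png

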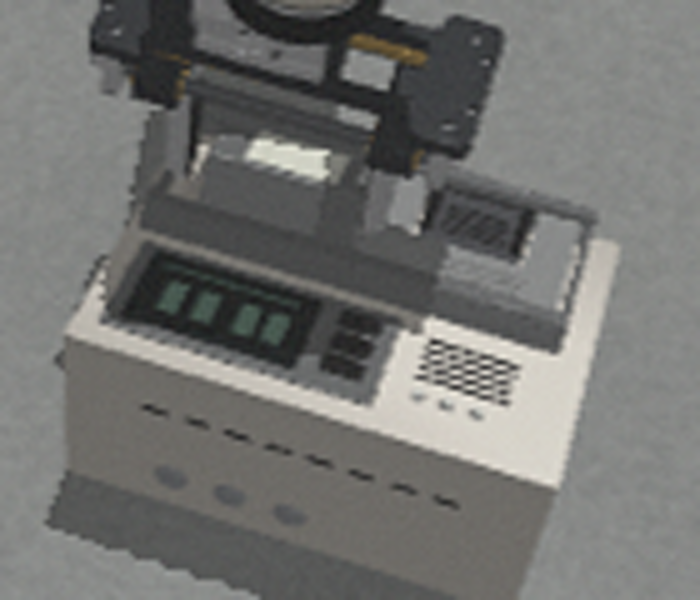

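```bash
python3 - <<'E'
from h import *
w=snap("wrist")
f=lambda pts,x0,y0,k:[(x0+(u+.5)/k-.5,y0+(v+.5)/k-.5) for u,v in pts]
def atdepth(uv,z):
    p=cv2.undistortPoints(np.array(uv,float).reshape(-1,1,2),w["K"],w["d"]).reshape(-1,2)
    X=np.c_[p*z,[z]*len(p)]; return pc((X-w["tvec"])@w["R"])*1000
for z in (.205,.213,.221): print("ridge",z,atdepth(f([(356,196)],210,180,3.5),z),"labelend",atdepth(f([(356,175)],210,180,3.5),z))
for z in (.213,.220,.227): print("top",z,atdepth(f([(356,6)],210,180,3.5),z))
print("foot on floor",pc(onpanel(w,f([(356,243)],210,180,3.5),-.038))*1000,"on rib",pc(onpanel(w,f([(356,243)],210,180,3.5),-.028))*1000)
E
```

```text
ridge 0.205 [[ 49.86919453 -52.95533696  13.58886212]] labelend [[ 46.31534257 -52.96195993  14.52292583]]
ridge 0.213 [[ 47.80893808 -52.94866401   5.85865042]] labelend [[ 44.11639921 -52.95554543   6.8291654 ]]
ridge 0.221 [[ 45.74868163 -52.94199105  -1.87156128]] labelend [[ 41.91745585 -52.94913093  -0.86459503]]
top 0.213 [[ 14.40497913 -53.01094998  14.63825812]]
top 0.22 [[ 11.50447205 -53.00715811   8.16285459]]
top 0.227 [[  8.60396496 -53.00336623   1.68745107]]
foot on floor [[ 46.73526004 -52.89457075 -38.        ]] on rib [[ 48.97528751 -52.90385322 -28.        ]]
```

```bash
cat >> h.py <<'E'
B0=W(.0627,-.0528,-.038)
def B(h,y,v): return B0+RM@np.array([h,y,v])/1e3   # mm
def hv():
    o=robot.get_obs();q=RM.T@(o['tool_pos']-B0)*1000
    print("TCP h,y,v",q.round(1),"F(mon)",(RM.T@o['wrist_force']).round(1),"w",round(o['width']*1e3,1),"t",round(o['time'],2),"rot",np.round(o['ee_rot'],3))
E
python3 - <<'E'
from h import *
print(B0); hv(); go(B(-57,0,70),PHI); print(robot.get_obs()['joint_positions'])
t=snap("top"); 
f=lambda pts:onz(t,pts,.08)
q=f([(293,311)]);print("tub cap", q, RM.T@(q[0]-B0)*1000)
E
```

```text
[0.55886039 0.09002257 0.03444103]
TCP h,y,v [-13.6   0.5  57.2] F(mon) [0.  1.  0.7] w 86.5 t 18.0 rot [-1.571 -0.     1.445]
delta [-0.5, -12.8, 43.4] yaw 1.571 t 18.0 tcp [0.5454 0.0923 0.0917] F [0.1 1.  0.7] w 0.0865
[ 6.49991540e-02  1.43643966e-01  1.53657919e+00  1.07872059e-04
  1.46094500e+00 -1.38005300e+00]
tub cap [[0.40476338 0.02027404 0.08      ]] [-144.11032517  -88.56048769   45.55896534]
```

```bash
python3 -m handwheel '[{"delta_pos":[0,-30,0],"yaw":0},{"delta_pos":[0,-55,4],"yaw":0.14},{"delta_pos":[-0.5,-60,10],"yaw":0.28},{"delta_pos":[-0.5,-60,15],"yaw":0.42},{"delta_pos":[-0.5,-60,20],"yaw":0.56},{"delta_pos":[-0.5,-60,25],"yaw":0.7},{"delta_pos":[-0.5,-60,30],"yaw":0.84},{"delta_pos":[-0.5,-60,35],"yaw":0.98},{"delta_pos":[-0.5,-60,40],"yaw":1.12},{"delta_pos":[-0.5,-60,43],"yaw":1.26},{"delta_pos":[-0.5,-55,43],"yaw":1.4},{"delta_pos":[-0.5,-50,43],"yaw":1.54}]' 174
python3 -m handwheel '[{"delta_pos":[0,10,0],"yaw":0.031},{"delta_pos":[0,30,0],"yaw":0.031},{"delta_pos":[0,30,0],"yaw":0.031},{"delta_pos":[0,30,0],"yaw":0.031}]'
python3 - <<'E'
from h import *
hv(); w=snap("wrist","w22"); go(B(-57,0,40),PHI)
E
```

```text
time: 19.25
tool_pos: [0.5026, 0.0972, 0.1417]
ee_rot: [-1.571, -0.001, -0.101]
wrist_force: [-0.1, 1.0, 0.3]
width: 0.0301
time: 19.65
tool_pos: [0.5023, 0.0971, 0.1114]
ee_rot: [-1.571, 0.001, -0.126]
wrist_force: [0.3, -0.2, 1.0]
width: 0.0299
TCP h,y,v [-57.   -0.1  77. ] F(mon) [ 0.3 -0.2  1. ] w 29.9 t 19.65 rot [-1.571e+00  1.000e-03 -1.260e-01]
delta [-0.6, 37.7, -0.0] yaw 0.0 t 19.7 tcp [0.5029 0.0971 0.1121] F [ 0.7 -0.3 -0.1] w 0.0297
```

View pics/w22.png

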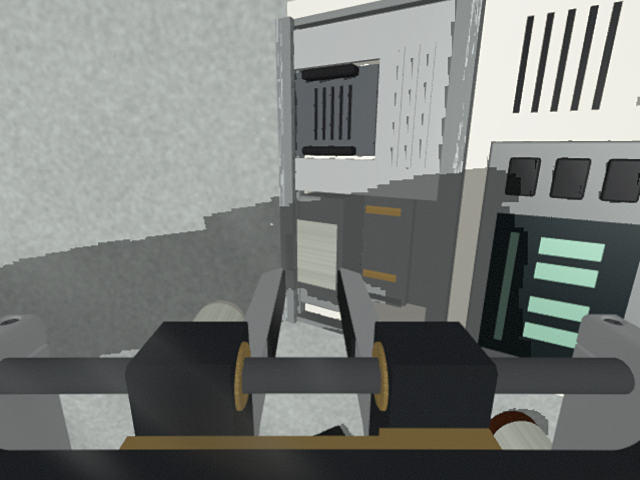

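```bash
python3 - <<'E'
from h import *
w=snap("wrist"); crop(w["image"],"w22c",280,190,400,310,5)
for v in (20,30,36,45): print(v,proj(w,[B(-45,-10,v),B(-36,-10,v),B(-30,-10,v)]).round(1).tolist())
E
```

```text
20 [[326.1, 263.8], [338.1, 263.8], [346.1, 263.8]]
30 [[326.7, 268.5], [339.2, 268.5], [347.5, 268.6]]
36 [[327.0, 271.6], [339.8, 271.6], [348.4, 271.6]]
45 [[327.7, 276.4], [340.9, 276.4], [349.8, 276.4]]
```

View pics/w22c.png

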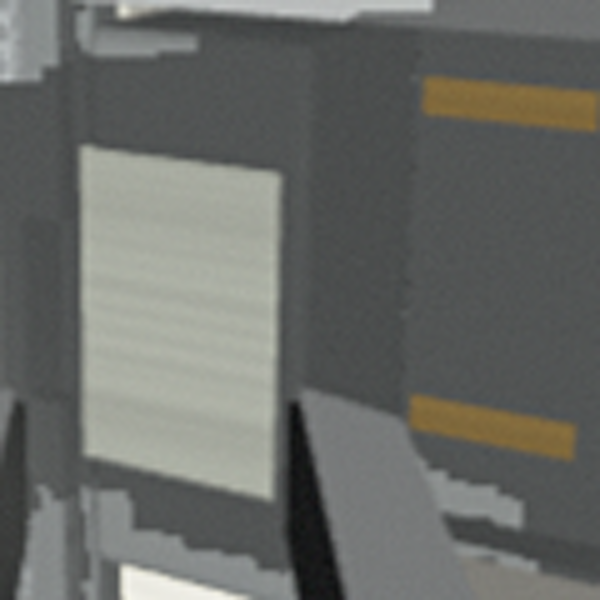

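```bash
python3 -m handwheel '[{"delta_pos":[0,15,0],"yaw":0},{"delta_pos":[0,30,0],"yaw":0},{"delta_pos":[0,37,0],"yaw":0},{"delta_pos":[0,40,0],"yaw":0},{"delta_pos":[0,40,0],"yaw":0}]'
python3 -c "
from h import *
hv()"
```

```text
time: 20.25
tool_pos: [0.5028, 0.0971, 0.0718]
ee_rot: [-1.571, -0.0, -0.126]
wrist_force: [0.3, -0.6, -0.0]
width: 0.0299
TCP h,y,v [-56.5   0.   37.4] F(mon) [ 0.3 -0.5 -0. ] w 29.9 t 20.25 rot [-1.571 -0.    -0.126]
```

```bash
python3 -m handwheel '[{"delta_pos":[0,2,0],"yaw":0},{"delta_pos":[0,4,0],"yaw":0},{"delta_pos":[0,4,0],"yaw":0}]'
python3 -c "
from h import *
hv()"
```

```text
time: 20.55
tool_pos: [0.5036, 0.0972, 0.0701]
ee_rot: [-1.57, -0.003, -0.126]
wrist_force: [-3.2, 0.0, 7.1]
width: 0.0302
TCP h,y,v [-55.7   0.2  35.6] F(mon) [-3.2 -0.4  7.1] w 30.2 t 20.55 rot [-1.57  -0.003 -0.126]
```

```bash
python3 -m handwheel '[{"delta_pos":[3,1,0],"yaw":0},{"delta_pos":[6,1,0],"yaw":0},{"delta_pos":[9,1,0],"yaw":0},{"delta_pos":[12,1,0],"yaw":0},{"delta_pos":[14,1,0],"yaw":0}]'
python3 -c "
from h import *
hv()
w=snap('wrist','w23'); crop(w['image'],'w23c',240,170,420,320,4)"
```

```text
time: 21.05
tool_pos: [0.5206, 0.0951, 0.0716]
ee_rot: [-1.57, -0.011, -0.126]
wrist_force: [1.2, -1.7, 12.1]
width: 0.0299
TCP h,y,v [-38.6   0.2  37.1] F(mon) [ 1.4 -1.6 12.1] w 29.9 t 21.05 rot [-1.57  -0.011 -0.126]
```

View pics/w23c.png

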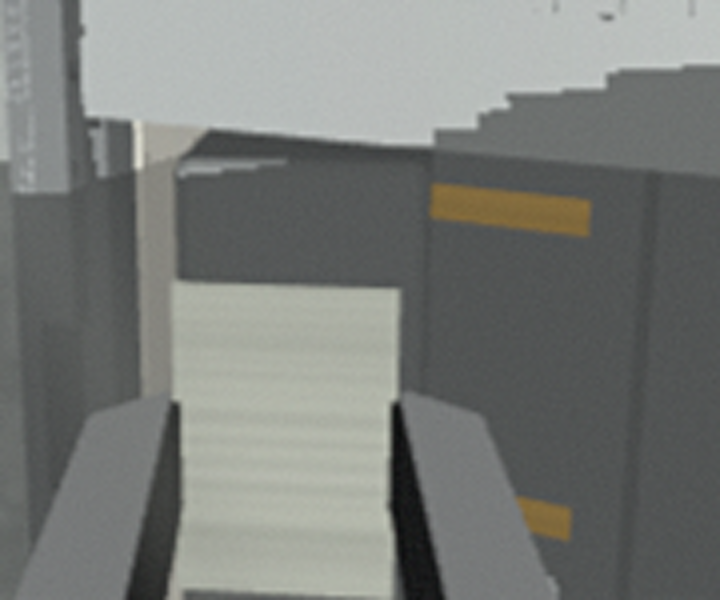

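```bash
python3 -m handwheel '[{"delta_pos":[-5,0,0],"yaw":0},{"delta_pos":[-6,0,0],"yaw":0}]' 141
python3 -c "
from h import *
hv()
w=snap('wrist','w24'); crop(w['image'],'w24c',240,170,420,320,4)"
```

```text
time: 21.3
tool_pos: [0.5143, 0.0959, 0.0716]
ee_rot: [-1.57, -0.011, -0.126]
wrist_force: [0.1, -1.2, 11.3]
width: 0.0411
TCP h,y,v [-44.9   0.2  37.2] F(mon) [ 0.3 -1.2 11.3] w 41.1 t 21.3 rot [-1.57  -0.011 -0.126]
```

View pics/w24c.png

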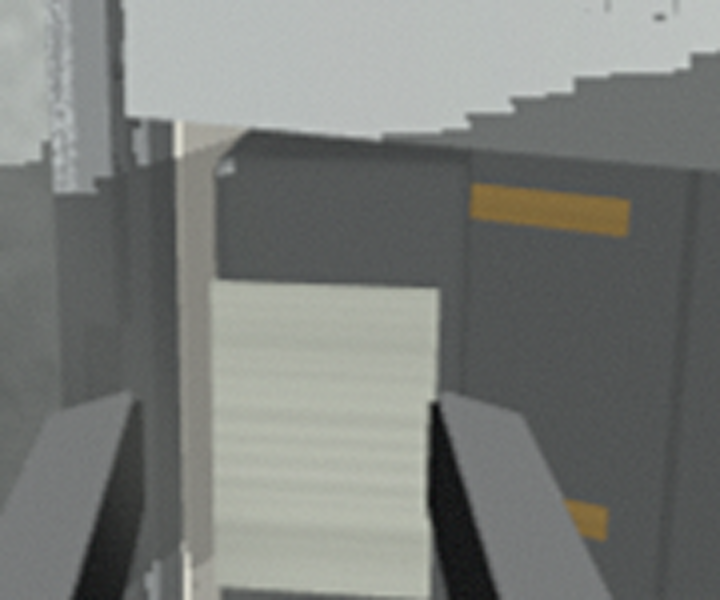

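```bash
python3 -m handwheel '[{"delta_pos":[3,0.5,0],"yaw":0},{"delta_pos":[6,2,0],"yaw":0},{"delta_pos":[9,4,0],"yaw":0},{"delta_pos":[11,5,0],"yaw":0}]'
python3 -c "
from h import *
hv()
w=snap('wrist','w25'); crop(w['image'],'w25c',240,170,420,320,4)"
```

```text
time: 21.75
tool_pos: [0.5283, 0.0941, 0.0677]
ee_rot: [-1.569, -0.017, -0.126]
wrist_force: [5.2, -1.7, 11.2]
width: 0.0421
TCP h,y,v [-30.8   0.2  33.3] F(mon) [ 5.4 -1.  11.2] w 42.1 t 21.75 rot [-1.569 -0.017 -0.126]
```

View pics/w25c.png

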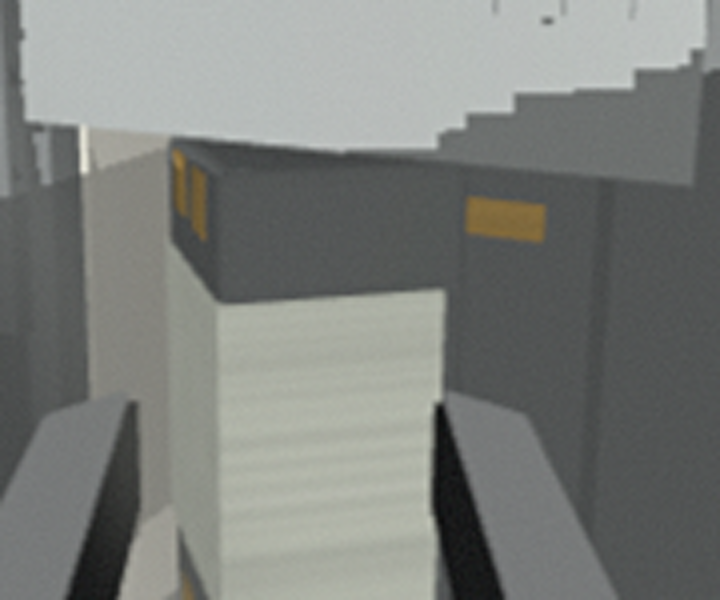

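```bash
python3 -m handwheel '[{"delta_pos":[4,0.5,0],"yaw":0},{"delta_pos":[8,1,0],"yaw":0},{"delta_pos":[10,1,0],"yaw":0}]' 179
python3 -c "
from h import *
hv()
w=snap('wrist','w26'); crop(w['image'],'w26c',240,170,420,320,4)"
```

```text
time: 22.1
tool_pos: [0.5358, 0.0932, 0.0671]
ee_rot: [-1.569, -0.011, -0.126]
wrist_force: [-3.6, -1.3, 20.2]
width: 0.0285
TCP h,y,v [-23.3   0.2  32.7] F(mon) [-3.4 -1.7 20.2] w 28.5 t 22.1 rot [-1.569 -0.011 -0.126]
```

View pics/w26c.png

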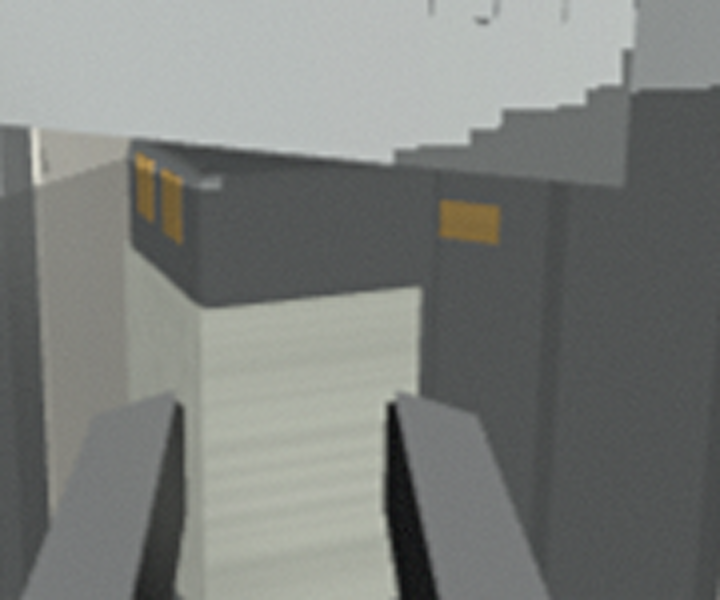

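```bash
python3 -m handwheel '[{"delta_pos":[2,-3,0],"yaw":0},{"delta_pos":[5,-4,0],"yaw":0},{"delta_pos":[8,-4,0],"yaw":0}]'
python3 -c "
from h import *
hv()
w=snap('wrist','w27'); crop(w['image'],'w27c',240,170,420,320,4)"
```

```text
time: 22.45
tool_pos: [0.5398, 0.0926, 0.0658]
ee_rot: [-1.57, -0.001, -0.126]
wrist_force: [-4.8, 1.0, 10.8]
width: 0.0278
TCP h,y,v [-19.3   0.2  31.4] F(mon) [-4.9  0.3 10.8] w 27.8 t 22.45 rot [-1.57e+00 -1.00e-03 -1.26e-01]
```

View pics/w27c.png

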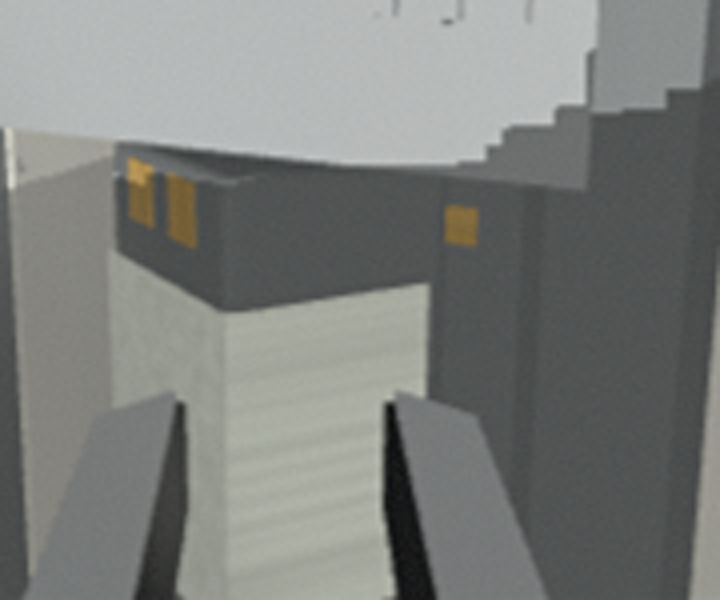

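```bash
python3 -m handwheel '[{"delta_pos":[1,-3,0],"yaw":0},{"delta_pos":[3,-5,0],"yaw":0},{"delta_pos":[5,-5,0],"yaw":0}]'
python3 -c "
from h import *
hv()
w=snap('wrist','w28'); crop(w['image'],'w28c',240,170,420,320,4)"
```

```text
time: 22.8
tool_pos: [0.544, 0.0918, 0.0691]
ee_rot: [-1.571, 0.001, -0.126]
wrist_force: [-2.6, 0.5, 3.6]
width: 0.0284
TCP h,y,v [-15.   -0.1  34.7] F(mon) [-2.6  0.2  3.6] w 28.4 t 22.8 rot [-1.571e+00  1.000e-03 -1.260e-01]
```

View pics/w28c.png

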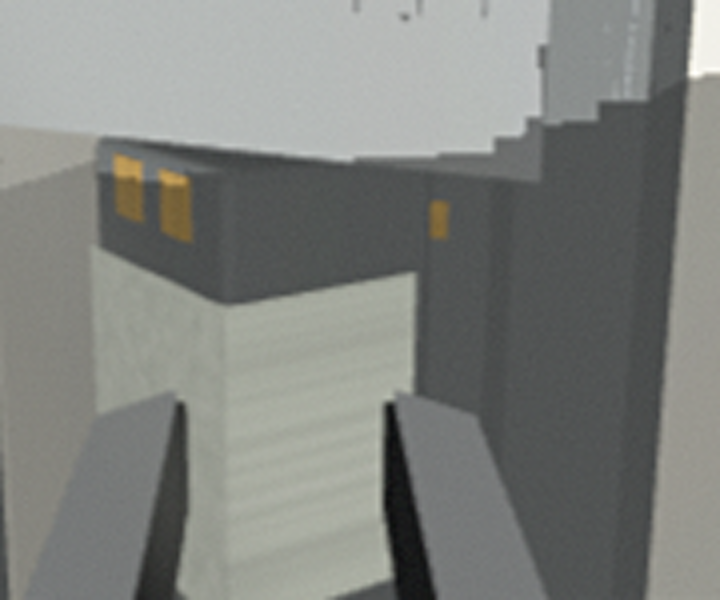

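```bash
python3 -m handwheel '[{"delta_pos":[2,-1,0],"yaw":0},{"delta_pos":[5,-2,0],"yaw":0},{"delta_pos":[7,-2,0],"yaw":0}]' 214
python3 -c "
from h import *
hv()
w=snap('wrist','w29'); crop(w['image'],'w29c',240,170,420,320,4)"
```

```text
time: 23.15
tool_pos: [0.5473, 0.0914, 0.0709]
ee_rot: [-1.571, 0.01, -0.126]
wrist_force: [-12.2, 0.9, 10.0]
width: 0.0154
TCP h,y,v [-11.6  -0.1  36.4] F(mon) [-12.2  -0.7  10. ] w 15.4 t 23.15 rot [-1.571  0.01  -0.126]
```

View pics/w29c.png

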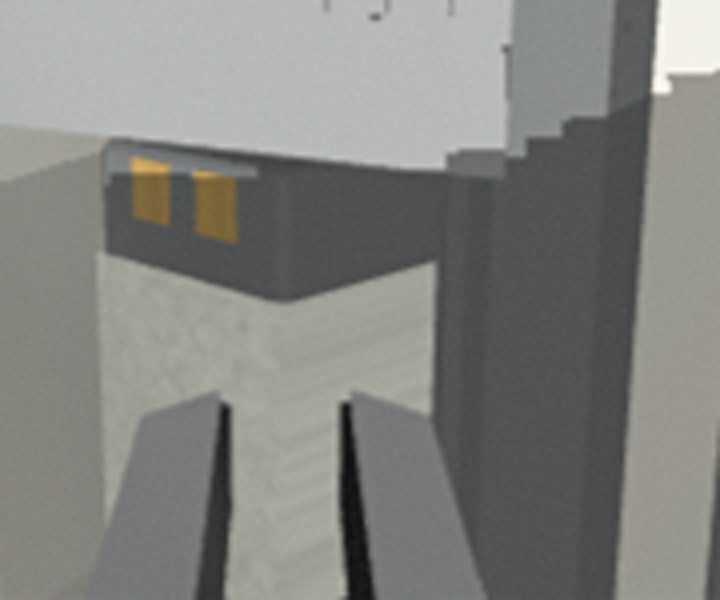

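```bash
python3 -m handwheel '[{"delta_pos":[1,-2,0],"yaw":0},{"delta_pos":[3,-3,0],"yaw":0},{"delta_pos":[3,-3,0],"yaw":0}]'
python3 -c "
from h import *
hv()
w=snap('wrist','w30'); crop(w['image'],'w30c',240,170,420,320,4)"
```

```text
time: 23.5
tool_pos: [0.5481, 0.0913, 0.0725]
ee_rot: [-1.572, 0.015, -0.125]
wrist_force: [-12.6, 1.0, 5.0]
width: 0.0151
TCP h,y,v [-10.8  -0.1  38.1] F(mon) [-12.7  -0.6   5. ] w 15.1 t 23.5 rot [-1.572  0.015 -0.125]
```

View pics/w30c.png

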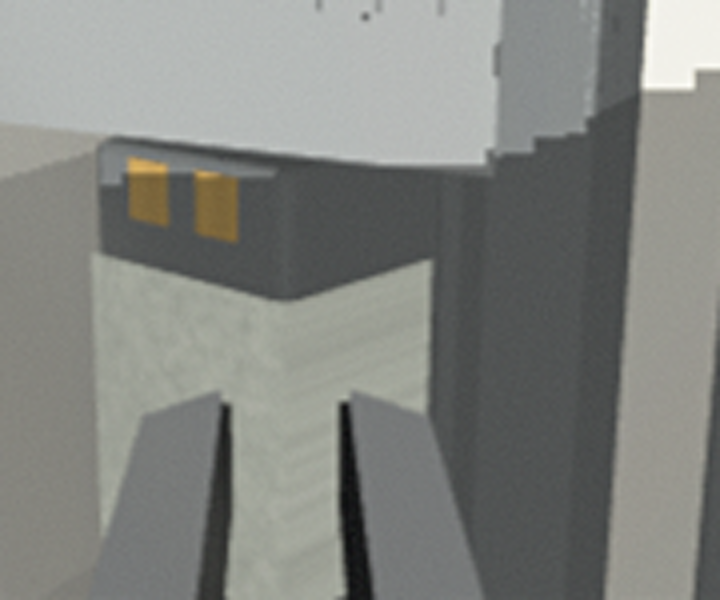

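```bash
python3 -m handwheel '[{"delta_pos":[-2,-3,0],"yaw":0},{"delta_pos":[-1,-3.5,0],"yaw":0},{"delta_pos":[0,-3.5,0],"yaw":0}]' 242
python3 -c "
from h import *
hv()
w=snap('wrist','w31'); crop(w['image'],'w31c',240,170,420,320,4)"
```

```text
time: 23.85
tool_pos: [0.5489, 0.0913, 0.0772]
ee_rot: [-1.571, 0.013, -0.125]
wrist_force: [-14.2, 2.0, 9.5]
width: 0.0058
TCP h,y,v [-10.1   0.1  42.7] F(mon) [-14.3   0.2   9.5] w 5.8 t 23.85 rot [-1.571  0.013 -0.125]
```

View pics/w31c.png

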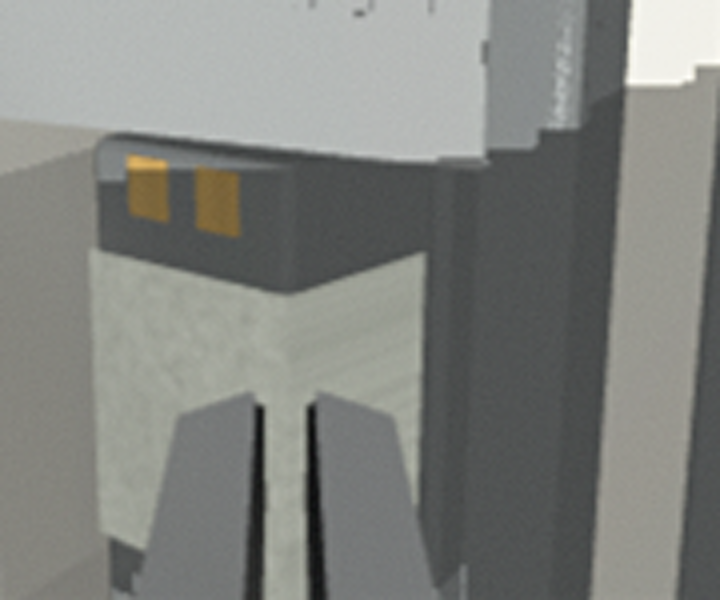

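```bash
python3 - <<'E'
from h import *
w=snap("wrist")
def hvof(px,v): 
    X=onz(w,[px],B0[2]+v/1e3)[0]; return (RM.T@(X-B0)*1000).round(1)
f=lambda u,v:(240+(u+.5)/4-.5,170+(v+.5)/4-.5)
for v in (41,45,49): print("Tu",v,hvof(f(290,168),v),hvof(f(290,294),v))
for v in (12,16,20): print("ridge",v,hvof(f(436,165),v),hvof(f(427,255),v))
for v in (10,20,30): print("Td",v,hvof(f(97,140),v),hvof(f(92,250),v))
for v in (16,20): print("rib?",v,hvof(f(470,165),v))
print("lip up right edge line x=490..",[hvof(f(600,200),71)],hvof(f(580,100),71))
E
```

```text
Tu 41 [-9.4 40.7 41. ] [-9.4 22.6 41. ]
Tu 45 [-9.4 41.4 45. ] [-9.3 23.8 45. ]
Tu 49 [-9.3 42.2 49. ] [-9.3 25.  49. ]
ridge 12 [13.5 35.6 12. ] [12.5 20.8 12. ]
ridge 16 [13.1 36.3 16. ] [12.1 21.8 16. ]
ridge 20 [12.7 37.1 20. ] [11.7 22.9 20. ]
Td 10 [-40.6  39.   10. ] [-42.1  20.8  10. ]
Td 20 [-39.1  40.7  20. ] [-40.5  23.4  20. ]
Td 30 [-37.5  42.5  30. ] [-38.8  26.   30. ]
rib? 16 [18.3 36.4 16. ]
rib? 20 [17.8 37.1 20. ]
lip up right edge line x=490.. [array([26.4, 43. , 71. ])] [23.4 54.4 71. ]
```

```bash
python3 -m handwheel '[{"delta_pos":[0,-3,0],"yaw":0},{"delta_pos":[0,-7,0],"yaw":0},{"delta_pos":[0,-7,0],"yaw":0}]'
python3 -c "
from h import *
hv()
w=snap('wrist','w32'); crop(w['image'],'w32c',240,170,420,320,4)"
```

```text
time: 24.25
tool_pos: [0.555, 0.0905, 0.0853]
ee_rot: [-1.571, -0.002, -0.126]
wrist_force: [-0.4, 0.9, -0.6]
width: 0.005
TCP h,y,v [-3.8 -0.  50.9] F(mon) [-0.5  0.8 -0.6] w 5.0 t 24.25 rot [-1.571 -0.002 -0.126]
```

View pics/w32c.png

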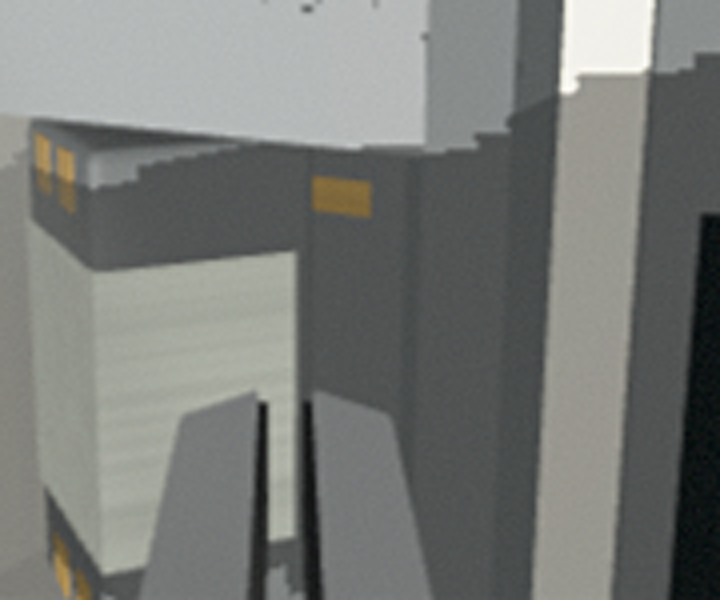

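```bash
python3 - <<'E'
from h import *
w=snap("wrist")
def hvof(px,v): 
    X=onz(w,[px],B0[2]+v/1e3)[0]; return (RM.T@(X-B0)*1000).round(1)
f=lambda u,v:(240+(u+.5)/4-.5,170+(v+.5)/4-.5)
for v in (40,44): print("Tu",v,hvof(f(93,155),v),hvof(f(97,272),v))
for v in (12,20,28): print("ridge",v,hvof(f(307,150),v))
for v in (10,20,30): print("Td",v,hvof(f(32,120),v))
E
```

```text
Tu 40 [-31.5  40.7  40. ] [-31.5  23.2  40. ]
Tu 44 [-30.9  41.4  44. ] [-30.9  24.4  44. ]
ridge 12 [-0.3 36.4 12. ]
ridge 20 [-0.4 37.8 20. ]
ridge 28 [-0.5 39.3 28. ]
Td 10 [-45.6  40.9  10. ]
Td 20 [-43.7  42.5  20. ]
Td 30 [-41.9  44.1  30. ]
```

```bash
python3 -m handwheel '[{"delta_pos":[-15,-5,0],"yaw":0},{"delta_pos":[-35,-3,0],"yaw":0},{"delta_pos":[-48,5,0],"yaw":0},{"delta_pos":[-48,14,0],"yaw":0},{"delta_pos":[-48,14,0],"yaw":0}]' 255
python3 -c "
from h import *
hv()
w=snap('wrist','w33'); crop(w['image'],'w33c',240,170,420,320,4)"
```

```text
time: 24.85
tool_pos: [0.5059, 0.0964, 0.0693]
ee_rot: [-1.571, 0.002, -0.126]
wrist_force: [0.8, -0.2, -0.6]
width: 0.0005
TCP h,y,v [-53.4  -0.3  34.9] F(mon) [ 0.8 -0.1 -0.6] w 0.5 t 24.85 rot [-1.571  0.002 -0.126]
```

View pics/w33c.png

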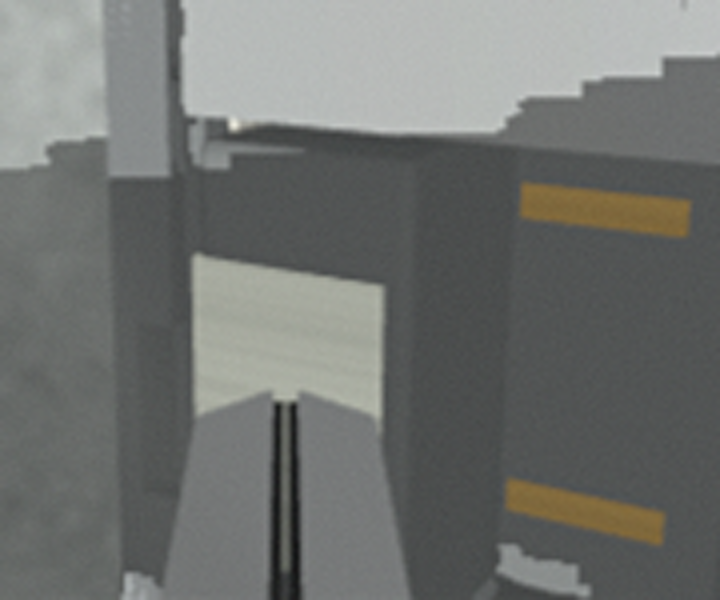

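```bash
python3 -m handwheel '[{"delta_pos":[-8,-15,0],"yaw":0},{"delta_pos":[-10,-15,0],"yaw":0},{"delta_pos":[-10,-15,0],"yaw":0},{"delta_pos":[-10,-15,0],"yaw":0}]' 141
python3 - <<'E'
from h import *
hv()
w=snap("wrist","w34");crop(w['image'],'w34c',240,170,420,320,4)
def hvof(px,v): 
    X=onz(w,[px],B0[2]+v/1e3)[0]; return (RM.T@(X-B0)*1000).round(1)
f=lambda u,v:(240+(u+.5)/4-.5,170+(v+.5)/4-.5)
E
```

```text
time: 25.3
tool_pos: [0.4969, 0.0978, 0.0865]
ee_rot: [-1.571, -0.001, -0.126]
wrist_force: [0.2, -0.2, 0.9]
width: 0.0289
TCP h,y,v [-62.4  -0.   52. ] F(mon) [ 0.2 -0.1  0.9] w 28.9 t 25.3 rot [-1.571e+00 -1.000e-03 -1.260e-01]
```

View pics/w34c.png

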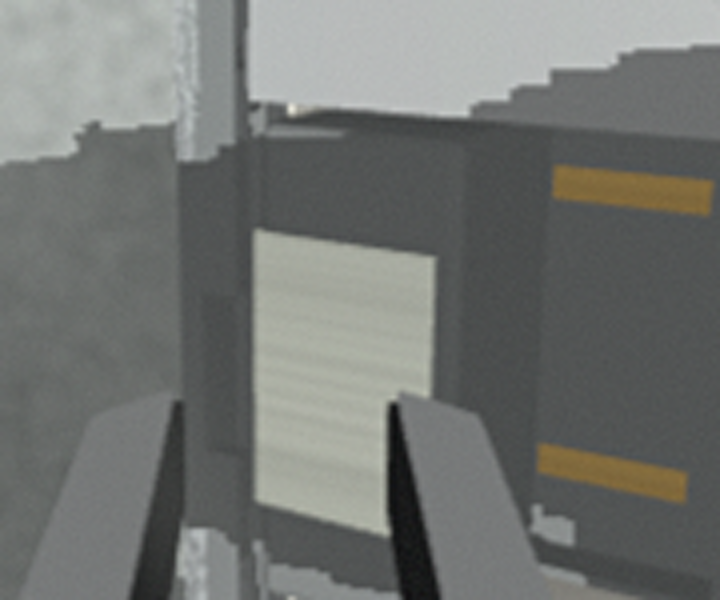

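```bash
python3 - <<'E'
from h import *
hv()
w=snap("wrist")
def hvof(px,v): 
    X=onz(w,[px],B0[2]+v/1e3)[0]; return (RM.T@(X-B0)*1000).round(1)
f=lambda u,v:(240+(u+.5)/4-.5,170+(v+.5)/4-.5)
print(hvof(f(463,250),36),hvof(f(465,145),36),hvof(f(548,140),2))
E
```

```text
TCP h,y,v [-62.6  -0.   51.7] F(mon) [ 0.2  0.  -0.3] w 33.0 t 25.35 rot [-1.571e+00 -1.000e-03 -1.260e-01]
[-35.8  25.4  36. ] [-36.1  41.3  36. ] [-17.2  36.2   2. ]
```

```bash
python3 -m handwheel '[{"delta_pos":[0,12,0],"yaw":0},{"delta_pos":[0,17,0],"yaw":0},{"delta_pos":[0,20,0],"yaw":0},{"delta_pos":[3,20.5,0],"yaw":0},{"delta_pos":[6,20.5,0],"yaw":0},{"delta_pos":[9,20.5,0],"yaw":0},{"delta_pos":[12,20.5,0],"yaw":0},{"delta_pos":[15,20.5,0],"yaw":0},{"delta_pos":[18,21,0],"yaw":0},{"delta_pos":[21,22,0],"yaw":0},{"delta_pos":[24,24,0],"yaw":0},{"delta_pos":[26,25,0],"yaw":0}]'
python3 -c "
from h import *
hv()
w=snap('wrist','w35'); crop(w['image'],'w35c',240,170,420,320,4)"
```

```text
time: 26.6
tool_pos: [0.5299, 0.0936, 0.0665]
ee_rot: [-1.57, -0.019, -0.127]
wrist_force: [5.4, -1.9, 12.6]
width: 0.0426
TCP h,y,v [-29.2  -0.   32.1] F(mon) [ 5.5 -1.2 12.6] w 42.6 t 26.6 rot [-1.57  -0.019 -0.127]
```

View pics/w35c.png

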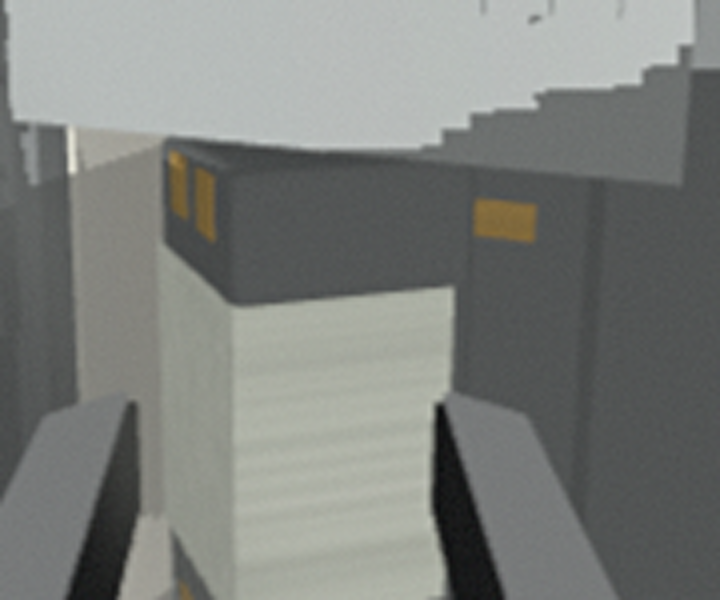

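```bash
python3 -m handwheel '[{"delta_pos":[4,0.5,0],"yaw":0},{"delta_pos":[8,0.5,0],"yaw":0},{"delta_pos":[11,-1,0],"yaw":0},{"delta_pos":[13,-4,0],"yaw":0},{"delta_pos":[16,-5,0],"yaw":0},{"delta_pos":[18,-5,0],"yaw":0}]' 179
python3 -c "
from h import *
hv()
w=snap('wrist','w36'); crop(w['image'],'w36c',240,170,420,320,4)"
```

```text
time: 27.25
tool_pos: [0.5397, 0.0924, 0.0659]
ee_rot: [-1.571, 0.002, -0.126]
wrist_force: [-3.6, -0.1, 8.8]
width: 0.0283
TCP h,y,v [-19.3  -0.1  31.5] F(mon) [-3.5 -0.6  8.8] w 28.3 t 27.25 rot [-1.571  0.002 -0.126]
```

View pics/w36c.png

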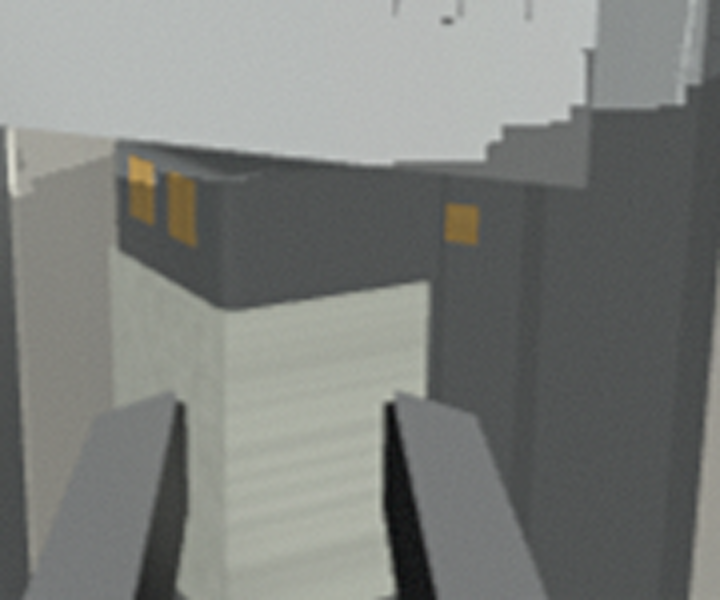

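```bash
python3 -m handwheel '[{"delta_pos":[3,-3,0],"yaw":0},{"delta_pos":[6,-5,0],"yaw":0},{"delta_pos":[9,-6,0],"yaw":0},{"delta_pos":[11,-6,0],"yaw":0}]' 214
python3 -m handwheel '[{"delta_pos":[0,0,0],"yaw":0},{"delta_pos":[1,0,0],"yaw":0},{"delta_pos":[2,0,0],"yaw":0}]' 245
python3 -c "
from h import *
hv()
w=snap('wrist','w37'); crop(w['image'],'w37c',240,170,420,320,4)"
```

```text
time: 27.7
tool_pos: [0.551, 0.0909, 0.0711]
ee_rot: [-1.571, 0.001, -0.126]
wrist_force: [-0.1, 0.1, 0.7]
width: 0.0154
time: 28.0
tool_pos: [0.5534, 0.0906, 0.0721]
ee_rot: [-1.571, -0.001, -0.126]
wrist_force: [0.4, -0.1, 1.0]
width: 0.0039
TCP h,y,v [-5.5 -0.1 37.7] F(mon) [ 0.4 -0.   1. ] w 3.9 t 28.0 rot [-1.571e+00 -1.000e-03 -1.260e-01]
```

View pics/w37c.png

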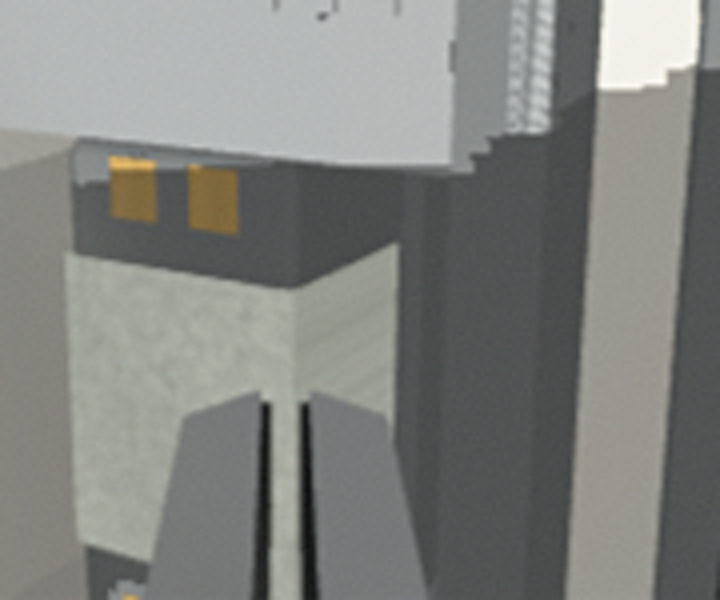

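```bash
python3 - <<'E'
from h import *
w=snap("wrist")
def hvof(px,v): 
    X=onz(w,[px],B0[2]+v/1e3)[0]; return (RM.T@(X-B0)*1000).round(1)
f=lambda u,v:(240+(u+.5)/4-.5,170+(v+.5)/4-.5)
print("Tu",hvof(f(297,165),41),hvof(f(297,288),41))
print("Td",hvof(f(72,150),21),hvof(f(66,255),21))
for v in (0,10,15,20):print("low",v,hvof(f(402,170),v),hvof(f(398,245),v))
print("strip",hvof(f(450,172),15))
E
```

```text
Tu [-3.8 41.9 41. ] [-3.7 24.9 41. ]
Td [-36.9  40.3  21. ] [-38.4  24.2  21. ]
low 0 [13.9 33.2  0. ] [13.5 20.5  0. ]
low 10 [13.  35.1 10. ] [12.7 23.  10. ]
low 15 [12.6 36.1 15. ] [12.2 24.3 15. ]
low 20 [12.1 37.1 20. ] [11.8 25.6 20. ]
strip [19.9 35.8 15. ]
```

```bash
python3 -m handwheel '[{"delta_pos":[0,-5,0],"yaw":0},{"delta_pos":[0,-20,0],"yaw":0},{"delta_pos":[0,-50,0],"yaw":0},{"delta_pos":[0,-75,0],"yaw":-0.13},{"delta_pos":[0,-90,0],"yaw":-0.27},{"delta_pos":[0,-100,0],"yaw":-0.41},{"delta_pos":[0,-100,0],"yaw":-0.55},{"delta_pos":[0,-100,0],"yaw":-0.69},{"delta_pos":[0,-100,0],"yaw":-0.83},{"delta_pos":[0,-100,0],"yaw":-0.97},{"delta_pos":[0,-100,0],"yaw":-1.11},{"delta_pos":[0,-100,0],"yaw":-1.25}]' 255
python3 -m handwheel '[{"delta_pos":[0,0,0],"yaw":-0.14},{"delta_pos":[0,0,0],"yaw":-0.28},{"delta_pos":[0,0,0],"yaw":-0.32},{"delta_pos":[0,0,0],"yaw":-0.32}]'
python3 -c "
from h import *
hv()
w=snap('wrist','w38'); crop(w['image'],'w38c',220,130,420,280,4)"
```

```text
time: 29.3
tool_pos: [0.553, 0.0909, 0.1732]
ee_rot: [-1.571, -0.001, 1.13]
wrist_force: [0.2, -0.3, 0.2]
width: 0.0004
time: 29.7
tool_pos: [0.553, 0.0908, 0.1731]
ee_rot: [-1.571, -0.0, 1.444]
wrist_force: [-0.5, -0.0, -0.9]
width: 0.0002
TCP h,y,v [-5.900e+00  1.000e-01  1.387e+02] F(mon) [-0.5 -0.1 -0.9] w 0.2 t 29.7 rot [-1.571 -0.     1.444]
```

View pics/w38.png

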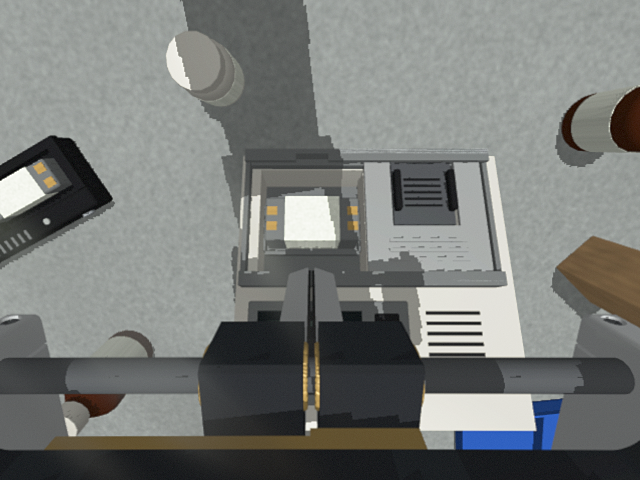

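View pics/w38c.png

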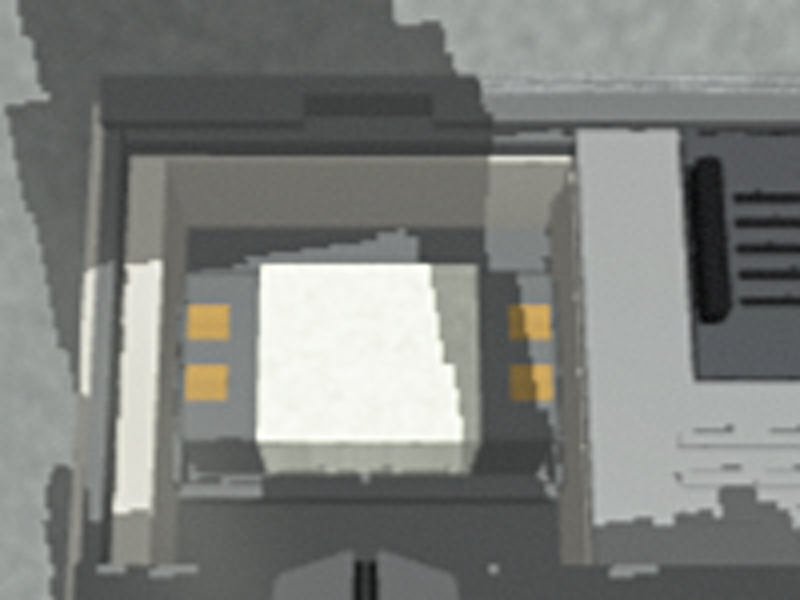

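```bash
python3 - <<'E'
from h import *
w=snap("wrist")
f=lambda pts:[(220+(u+.5)/4-.5,130+(v+.5)/4-.5) for u,v in pts]
C=f([(209,322),(530,322),(207,383),(531,383)]);L=f([(258,264),(478,264),(257,442),(479,442)])
for z in (-.002,.003):
  for Q in (C,L): P=pc(onpanel(w,Q,z))*1000; print(z,P.mean(0)-[62.7,-52.8,0],np.ptp(P,0))
packpose(w,C,L)
print(pc(onpanel(w,f([(709,160),(711,322)]),.018))*1000)
E
```

```text
-0.002 [-3.70722802e+00 -3.36761411e-03 -2.00000000e+00] [1.40614064e+01 7.09172060e+01 5.19584376e-14]
-0.002 [-3.91268711 -0.27603198 -2.        ] [4.10247960e+01 4.91629128e+01 8.79296636e-14]
0.003 [-2.08352094 -0.01505871  3.        ] [1.38103614e+01 6.96510872e+01 5.32907052e-14]
0.003 [-2.28531187 -0.28285507  3.        ] [4.02923607e+01 4.82851838e+01 3.41948692e-14]
top centre world [0.5385 0.0924 0.0604] panel mm [[ 58.  -53.   -5.2]] normal in monitor [-0.377 -0.021  0.926] tilt 22.2 roll -1.3 X dir [-0.005  1.     0.02 ] err px 0.39
[[22.73593452 19.14898655 18.        ]
 [58.97358253 17.21402051 18.        ]]
```

```bash
python3 - <<'E'
from h import *
go(W(.041,.0435,.045),PHI+np.pi/2);go(W(.041,.0435,.018),PHI+np.pi/2);go(W(.041,.0435,.010),PHI+np.pi/2)
E
```

```text
delta [96.1, 77.3, 54.7] yaw -0.0016 t 29.8 tcp [0.5531 0.0908 0.1728] F [-0.5  0.4 -0.2] w 0.0007
delta [96.1, 100.7, 41.2] yaw -0.0016 t 29.8 tcp [0.5531 0.0908 0.1728] F [-0.5  0.4 -0.2] w 0.0007
delta [96.1, 107.6, 37.2] yaw -0.0016 t 29.8 tcp [0.5531 0.0908 0.1728] F [-0.5  0.4 -0.2] w 0.0007
```

```bash
python3 -m handwheel '[{"delta_pos":[35,10,20],"yaw":0},{"delta_pos":[70,30,40],"yaw":0},{"delta_pos":[93,60,55],"yaw":0},{"delta_pos":[96,77,55],"yaw":0},{"delta_pos":[96,90,47],"yaw":0},{"delta_pos":[96,100,41],"yaw":0},{"delta_pos":[96,100,41],"yaw":0}]'
python3 - <<'E'
from h import *
w=snap("wrist","w39"); go(W(.041,.0435,.010),PHI+np.pi/2)
E
```

```text
time: 30.5
tool_pos: [0.5252, 0.1901, 0.0707]
ee_rot: [-1.569, 0.001, 1.442]
wrist_force: [0.4, -1.1, -0.5]
width: 0.0003
delta [1.0, 6.6, -3.0] yaw -0.0026 t 30.55 tcp [0.5254 0.1903 0.0718] F [ 1.3 -0.   0.4] w 0.0004
```

View pics/w39.png

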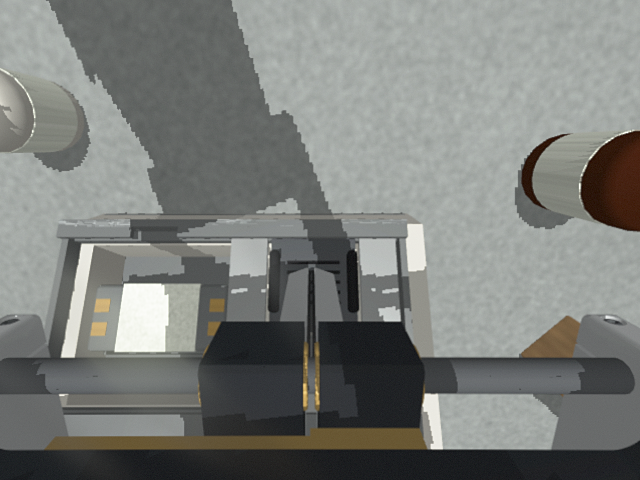

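```bash
python3 -m handwheel '[{"delta_pos":[0,5,-2],"yaw":0},{"delta_pos":[0,11,-3],"yaw":0},{"delta_pos":[0,11,-3],"yaw":0}]'
python3 - <<'E'
from h import *
hv(); print(pc(robot.get_obs()['tool_pos'])*1000)
E
```

```text
time: 30.85
tool_pos: [0.5301, 0.1906, 0.0646]
ee_rot: [-1.577, -0.002, 1.443]
wrist_force: [-0.9, -0.7, 9.8]
width: 0.0001
TCP h,y,v [-41.1  96.2  30.2] F(mon) [-0.8 -0.8  9.8] w 0.1 t 30.85 rot [-1.577 -0.002  1.443]
[[42.16037445 43.35815141  8.71492321]]
```

```bash
python3 -m handwheel '[{"delta_pos":[-5,0,0],"yaw":0},{"delta_pos":[-12,0,0],"yaw":0},{"delta_pos":[-22,0,0],"yaw":0},{"delta_pos":[-32,0,0],"yaw":0},{"delta_pos":[-42,0,0],"yaw":0},{"delta_pos":[-52,0,0],"yaw":0},{"delta_pos":[-62,0,0],"yaw":0},{"delta_pos":[-72,0,0],"yaw":0},{"delta_pos":[-80,0,0],"yaw":0},{"delta_pos":[-88,0,0],"yaw":0},{"delta_pos":[-94,0,0],"yaw":0},{"delta_pos":[-94,0,0],"yaw":0}]'
python3 - <<'E'
from h import *
hv(); print(pc(robot.get_obs()['tool_pos'])*1000); snap("wrist","w40")
E
```

```text
time: 32.05
tool_pos: [0.5181, 0.0971, 0.0647]
ee_rot: [-1.577, -0.002, 1.443]
wrist_force: [-1.2, -0.2, 8.9]
width: 0.0002
TCP h,y,v [-41.3   1.9  30.3] F(mon) [-1.2 -0.4  8.9] w 0.2 t 32.05 rot [-1.577 -0.002  1.443]
[[ 42.05094917 -50.93305054   8.86436634]]
```

View pics/w40.png

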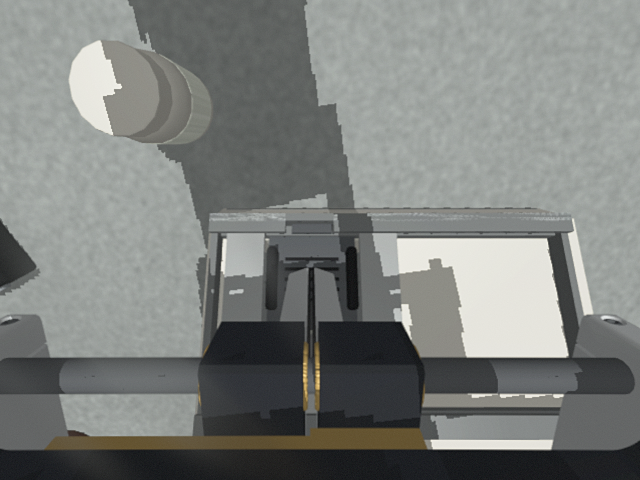

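```bash
python3 -m handwheel '[{"delta_pos":[-4,0,0],"yaw":0},{"delta_pos":[-8,0,0],"yaw":0},{"delta_pos":[-12,0,0],"yaw":0},{"delta_pos":[-14,0,0],"yaw":0},{"delta_pos":[-14,0,0],"yaw":0}]'
python3 - <<'E'
from h import *
hv(); print(pc(robot.get_obs()['tool_pos'])*1000)
E
```

```text
time: 32.6
tool_pos: [0.5155, 0.0879, 0.0642]
ee_rot: [-1.575, -0.01, 1.444]
wrist_force: [-2.1, 9.9, 9.0]
width: 0.0
TCP h,y,v [-42.7  -7.6  29.7] F(mon) [-3.3  9.6  9. ] w 0.0 t 32.6 rot [-1.575 -0.01   1.444]
[[ 40.57776397 -60.36531347   9.08009166]]
```

```bash
python3 -m handwheel '[{"delta_pos":[0,-5,2],"yaw":0},{"delta_pos":[2,-10,4],"yaw":0},{"delta_pos":[6,-25,8],"yaw":0},{"delta_pos":[6,-60,8],"yaw":0},{"delta_pos":[6,-100,8],"yaw":0},{"delta_pos":[6,-130,8],"yaw":0},{"delta_pos":[6,-130,8],"yaw":0},{"delta_pos":[6,-130,8],"yaw":0}]'
python3 - <<'E'
from h import *
hv(); w=snap("wrist","w41"); crop(w["image"],"w41c",235,170,395,290,5)
s=snap("scene","scene9")
crop(s["image"],"s9c",310,225,450,345,5)
E
```

```text
time: 33.4
tool_pos: [0.5072, 0.0903, 0.1917]
ee_rot: [-1.573, -0.0, 1.444]
wrist_force: [-0.5, 0.8, -0.3]
width: 0.0004
TCP h,y,v [-51.3  -6.2 157.3] F(mon) [-0.6  0.7 -0.3] w 0.4 t 33.4 rot [-1.573 -0.     1.444]
```

View pics/w41c.png

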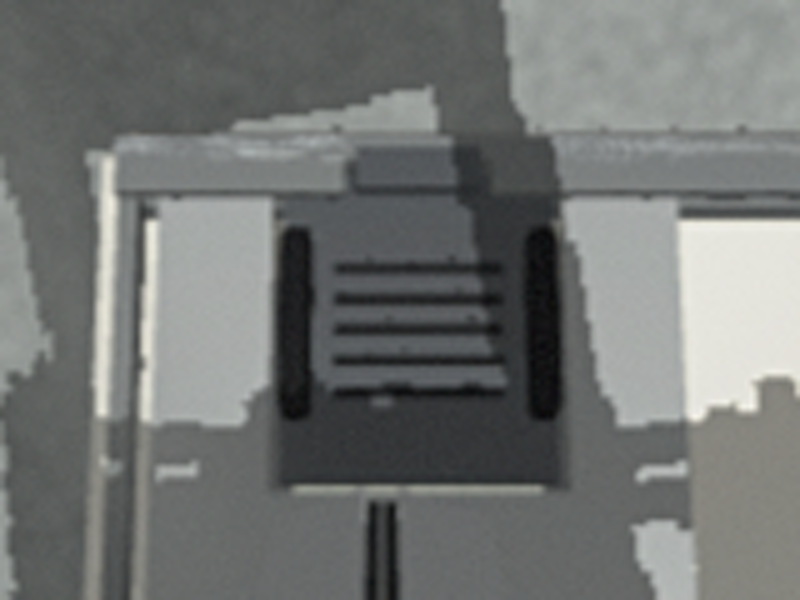

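View pics/scene9.png

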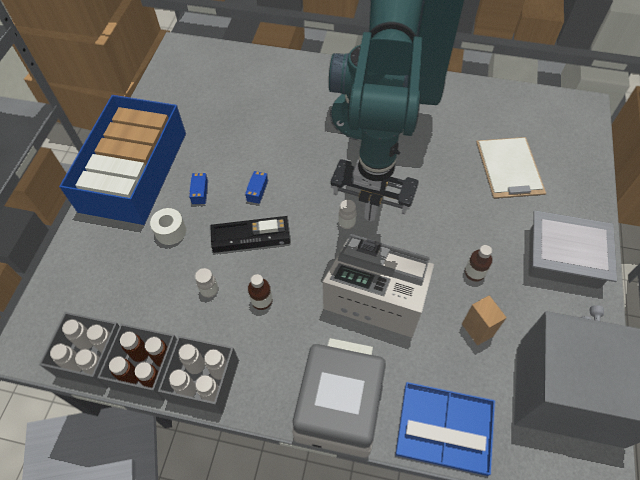

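View pics/s9c.png

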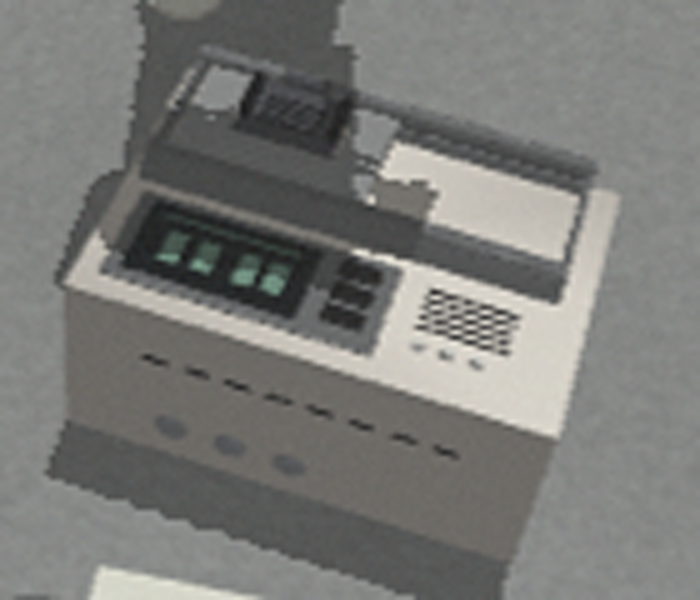

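```bash
python3 - <<'E'
from h import *
w=snap("wrist")
f=lambda pts,x0,y0,k:[(x0+(u+.5)/k-.5,y0+(v+.5)/k-.5) for u,v in pts]
g=lambda p,z:np.round(pc(onpanel(w,f(p,235,170,5),z))*1000,1).tolist()
print("ridges z22",g([(296,228),(296,418),(541,228),(544,418)],.022)," if down z18",g([(296,228),(541,228)],.018))
print("cover edge",g([(682,400),(142,400)],.012))
print("ear",g([(355,188),(490,188)],.017))
im=w["image"]; 
o=robot.get_obs();print(o['time'],o['wrist_force'])
E
```

```text
ridges z22 [[19.5, -76.0, 22.0], [55.3, -75.5, 22.0], [19.5, -30.8, 22.0], [55.3, -31.1, 22.0]]  if down z18 [[18.2, -76.3, 18.0], [18.1, -30.4, 18.0]]
cover edge [[49.7, -4.4, 12.0], [49.8, -104.7, 12.0]]
ear [[9.9, -65.3, 17.0], [9.8, -39.8, 17.0]]
33.55 [0.35371417 0.02998302 0.21721366]
```

```bash
python3 - <<'E'
from h import *
a=cv2.imread("pics/scene0.png").astype(int);b=cv2.imread("pics/scene9.png").astype(int)
for n,(x,y) in dict(tub_a=(347,213),tub_b=(205,283),syr1=(260,292),syr2=(480,264),carton=(484,320),roll=(167,226),slim=(268,226)).items():
    print(n,np.abs(a-b)[y-12:y+12,x-12:x+12].mean().round(2))
print(robot.close_job())
E
```

```text
tub_a 23.19
tub_b 4.36
syr1 3.42
syr2 3.45
carton 3.49
roll 4.2
slim 3.85
the job is handed in; nothing more can be done
None
```

The monitor has its battery: the tall pack lies in the compartment and the cover is fully shut over it. The job was handed in at about 33.6 s of the 58 s.

**What I did:** I pressed the tab, slid the cover to its stop and took the tall pack from the charger. When I let go of it over the compartment, it tipped onto its side against the lower wall. I rolled it back upright with the fingertips. The first try slipped back; the second put it between the ribs. I then pressed the tab, pushed the cover shut to its end stop (about 10 N) and lifted clear.

**Last checks:**
- **Pack:** before shutting, it looked flat between the ribs. Its size in the picture matched a pack lying on the floor. The measured centre was 3.7 mm down the slope, but the ribs allow only 2 mm; I put the rest down to camera error. The tilt fit read 22° instead of 30°, the same low reading it gave while the pack lay flat against the panel.
- **Cover and tab:** the cover is about 1 mm from its original shut position, which is within measuring error. The tab's ear is visible in its notch again, so it looks snapped up; I did not test the lock by pushing.
- **Force:** the wrist read no load, and nothing was touching the arm when I handed in.
- **Bystanders:** the slim pack, bottles, carton, label roll and one tub look unchanged in the before and after pictures. The picture check flagged the tub nearest the monitor; it looks to be standing where it was, and I think the arm's shadow caused the difference.

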